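Empty the dusting shaker

ROBOT

A 7-joint arm with a two-finger parallel gripper is mounted at the origin on a cart in front of the work surface, level with it; the furniture and walls round the work are solid. World frame = base frame: x ahead of the robot, y to its left, z up, the work surface at z = 0. Lengths are in m, angles in degrees, forces in N, time in s.
With the tool pointing down it reaches from about 0.4 to 0.85 m from the base axis. Payload 10.4 kg.
Tool frame: the origin (TCP) lies at the very end of the fingers, on their centre line; the grasp point (between the pads) lies 19 mm behind it; z points along the fingers, y is the direction in which the jaws open and shut (so a half turn about z gives the same grasp; the last joint's range is limited). The gripper opens to 87 mm and grips with 3 to 60 N. Pads are 19 mm wide; open, the fingers measure 117 mm over their backs; the gripper's body (75 mm by 190 mm) begins 51 mm behind the grasp point.
Start: joints at [-72.17, 19.034, -3.707, 83.658, 1.238, 77.344, -5.071], TCP at [0.205, 0.591, 0.223] pointing down, gripper open.
Joint ranges: [-148.97, 148.97], [-28.65, 121.19], [-84.17, 76.75], [9.2, 138.47], [-72.65, 252.65], [3.7, 117.97], [-149.18, 149.18]. Speed limits (degrees/s): [127.2, 127.2, 159.86, 159.86, 180, 180, 180].

INTERFACE

Orientations are given as a 3x3 rotation matrix whose columns are the frame's x, y, z axes.
In Python, from rig import ctrl gives the robot as it stands.
- The arm moves only by the tool drive_tool, never from a script. Its argument "deltas" is a list of rows, each a list of 3 entries, a list of its own where there are three numbers: the opening in per cent of the stroke, from 0 (shut) to 100 (fully open), then the shift along the tool's x, y, z in mm, then the turn about the tool's z in degrees. In form: [[grip, [x, y, z], twist], ...]. A call has 1 to 8 rows; each row shifts and turns the commanded pose from where the row before left it, along the tool's axes as they then stand; what a row does not reach is not made up. A row lasts 1/8 s, in which the tool goes at most 62.5 mm and 10.7 degrees, less where a joint would pass 70% of its speed; a pose out of reach is approached as far as the arm can. A call is refused whole if a number of a shift passes 62.5 or a number of a turn 10.7, either way. A call with a gripper value outside its range is refused whole. The fingers move at their own pace and stop on an object; "grip_force" is the grip in N (left out, the last holds). Time passes only in rows, so rows that do not move let the fingers close. It gives the time, the measured TCP pose, the force and the opening at its end, in the units of the state.
- ctrl.get_state(): the state, without advancing time (a new reading comes with each control period).
- ctrl.read_camera(name): name is "scene" or "side" or "wrist"; returns a dict with "frame" (420x560x3 uint8, blue, green, red), "intrinsics" (3x3 intrinsics, pixels), "extrinsics" (4x4, takes a point from camera to world coordinates). Camera axes: x right, y up, looking along -z (the intrinsics and any distortion apply to the point x, -y, -z); pixel columns grow to the right and rows downward; lengths in m; the calibration is good to about 2 mm. A picture is of the moment at which its call begins. There is no depth.
- ctrl.sign_off(): hands the job in, once; it reports no verdict.
Trained networks look in the newest picture that a camera, given by its name, has taken for a name from the list of things; names that differ only in an ending like _2 or _b are one class to them, and where a whole thing is asked for, a point or a joint stands for the part that bears it (a point fixed in the world has none). Each returns a list of dicts, best first, with "confidence" (0 to 1); they miss things now and then, are a little off and sometimes report something else, mostly with a low value. They report only what shows in the picture. A call takes as long as a camera call. They do not tell look-alikes from the thing itself.
- ctrl.regions_of(name, camera): "pixels" (420x560 bool, what is visible of it) and "at" ([column, row] in pixels, amid what is visible of it).
The state is a dict: "clock": time; "q": joint angles; "qd": joint speeds; "joint_torque": joint torques, N m; "tcp_pos": TCP position; "tool_rot": TCP orientation; "ft_force": force on the tool from outside, world axes, zero at the start; "ft_torque": the same for the moment, N m; "opening": finger opening in m.
Only numpy, scipy, OpenCV 4.12 (cv2) and the standard library are available. Lean on these libraries where they do the work, as an engineer would, in place of code of your own. Each camera call takes 0.05 s, during which the arm holds its last target.

TASK

The clear shaker jar on the tipping stand still holds three wooden plugs that are too big for the openings of its perforated cap. Unscrew the cap while the jar leans at its rest, set it down upright (skirt down) on the saw table clear of stand and tray without dropping it, then swing the stand's lever all the way over to tip the jar, so that all three plugs pour out of the wide mouth into the plywood tray; leave the tray and the other things on the table where they are.

Things in the scene. Friction and masses are not known exactly. Their poses are not given: they have to be found in the camera images.
- cap_grip (a point): Grip point of the aluminium cap, mid-wing on the cap's axis: an upright wing handle 54 mm long, 14 thick, 33 high with flat sides (grip across its thickness) stands on the perforated disc. The point is 22 mm above the disc, 11 mm below the wing's top, 42 mm above the skirt's lower rim. z: the cap's axis away from the jar (30 degrees off upright at the start); x along the wing; y across it.
- cap: The same cap, 78 mm in diameter, 53 mm high with its wing, 65 to 125 g; origin at the centre of its skirt's lower rim, axes as cap_grip. Starts screwed tight. Its coarse thread lets go after 50 degrees of anticlockwise turn (seen looking down on the wing) and meets a stop at 86: turn it 68, then draw it off along its axis, free after 16 mm. Turns easily (under 0.3 N m).
- jar_mouth (a point): Centre of the mouth rim of the clear plastic jar, which is 100 mm long, 58 mm outside and 52 mm inside diameter and pivots in the stand 80 mm behind its mouth. z: the jar's axis out of the mouth; y: along the pivot axle.
- jar (a joint): Tip angle of the jar in rad: 0 at its rest (mouth leaning 30 degrees from upright, towards the tray and the robot), growing as the mouth goes over and down towards the tray; end stop at 2.09. Stiff: it stays where it is left; about 4 to 6 N at the lever's grip move it. The plugs slide out from about 1.4 to 1.9 on.
- lever_grip (a point): Middle of the lever's round wooden grip: a bar 14 mm in diameter, 72 mm long, along the axle (this frame's y), 85 mm from the axle on the stand's right (-y) side. It turns with the jar: at rest it stands 60 degrees back from upright (away from the tray), at full tip 60 degrees over to the tray's side, passing over the axle.
- pivot (a point): Point on the axle at the middle of the fixed plywood stand, 150 mm above the table. y along the axle (lever grip at -104 mm), -x the way the jar pours, z up. The base reaches from x -10 to 110 mm, y -75 to 75 mm; cheeks 12 mm thick at y = +-57 mm end 18 mm above the axle. A fixed red hold-down clamp 290 mm high stands to the right, at world x 0.26 to 0.58 m, y 0 to 0.06 m.
- tray: Open loose plywood tray, 125 x 140 mm outside, 50 mm high, walls 6 mm, standing in front of the stand under the jar's pour; it already stands right. Origin: centre of its underside; x, y along its 125 and 140 mm sides. 0.6 kg.
- plug1_center (a point): Centre of a turned wooden plug, round-ended, 16 mm in diameter, 41 mm long, inside the jar. z along the plug.
- plug2_center (a point): Another such plug.
- plug3_center (a point): The third such plug.
- sanding_block: Bystander: dark wood sanding block, 67 x 122 x 32 mm, origin under its centre, at the back left of the stand. In front of it, left of the tray (about 0.46 m ahead and 0.455 m left of the robot), the table is free: a good place for the cap. Leave the block alone.
- wedge_block: Bystander: thick wood block, 50 x 124 x 50 mm, origin under its centre, right of the hold-down clamp. Leave alone.
- spring_clamp: Bystander: black spring clamp, 55 x 119 x 26 mm, origin under its centre, right of the hold-down clamp. Leave alone.
Things that resemble listed ones, but are neither listed nor needed, are in the scene too. What is shaped like the cap but purple or red is not meant.

How it is judged (in metres and radians):
On the way, in this order (a step that is already met when the one before it is completed fails the run):
1. the cap is off the jar (over 50 mm clear of it) while the jar still leans at its rest (tip under 0.3) (distance between cap and jar_mouth above 0.06 m and value of joint jar below 0.3 rad), for 0.1 s.
2. the cap stands on the saw table, skirt down, released, away from stand and tray, with the jar still not tipped (under 0.3) (height (world z) of cap_grip below 0.046 m and angle between cap_grip's own z axis and vertical below 0.1 rad and horizontal distance between cap_grip and pivot above 0.12 m and horizontal distance between cap_grip and tray above 0.12 m and contact force between the fingers and cap below 0.2 N and linear speed of cap below 0.03 m/s and value of joint jar below 0.3 rad), for 0.2 s.
3. the jar is tipped over by more than 1.7 rad (value of joint jar above 1.7 rad), for 0.1 s.
At the end, for the whole second after the job is handed in: All three plugs lie inside the tray (centres within its walls and below its rim), the tray stands flat on the table, and the cap rests released on the table, skirt down (within 0.1 rad of upright), its axis over 0.12 m from the stand's pivot and from the tray's centre (x of plug1_center in the frame of tray between -0.06 and 0.06 m and y of plug1_center in the frame of tray between -0.067 and 0.067 m and z of plug1_center in the frame of tray between 0 and 0.05 m and x of plug2_center in the frame of tray between -0.06 and 0.06 m and y of plug2_center in the frame of tray between -0.067 and 0.067 m and z of plug2_center in the frame of tray between 0 and 0.05 m and x of plug3_center in the frame of tray between -0.06 and 0.06 m and y of plug3_center in the frame of tray between -0.067 and 0.067 m and z of plug3_center in the frame of tray between 0 and 0.05 m and height (world z) of cap_grip below 0.046 m and angle between cap_grip's own z axis and vertical below 0.1 rad and horizontal distance between cap_grip and pivot above 0.12 m and horizontal distance between cap_grip and tray above 0.12 m and contact force between the fingers and cap below 0.2 N and linear speed of cap below 0.03 m/s and height (world z) of tray below 0.006 m and angle between tray's own z axis and vertical below 0.05 rad); the robot touches nothing.
It fails at once if the dark sanding block is pushed more than 30 mm (distance of sanding_block from where it was at the start of the episode above 0.03 m).
It fails at once if the thick wood block is pushed more than 30 mm (distance of wedge_block from where it was at the start of the episode above 0.03 m).
It fails at once if the black spring clamp is pushed more than 30 mm (distance of spring_clamp from where it was at the start of the episode above 0.03 m).
It fails at once if the tray is pushed more than 40 mm (distance of tray from where it was at the start of the episode above 0.04 m).
It fails at once if the cap is dropped (falls freely faster than 0.6 m/s) (contact force between the fingers and cap below 0.05 N and linear speed of cap above 0.6 m/s).
It also fails if it takes over 70 s, if anything falls off the work surface, if the arm or the gripper's body presses on something with over 40 N, if the wrist force passes 120 N, or if a joint passes its speed limit or range.

## Working session

There is one attempt and no reset: what is moved stays moved. The work goes in short steps, Python scripts to look and compute and a tool call to move; the robot and the scene stay as the last step left them, time stands still between calls to the robot, and variables do not carry over. Pictures are saved under pics/ and viewed, and the job is handed in when it is done.

Besides the shell and the picture viewer there is one more tool, called after ">>>" by a JSON object that holds its "name" and its "arguments", one argument or row to a line. drive_tool: Moves the arm, as the interface text tells. Its arguments: {"type":"object","properties":{"deltas":{"type":"array","items":{"type":"array"}},"grip_force":{"type":"number"}},"required":["deltas"]}

```bash
ls; mkdir -p pics
python3 - <<'E'
from rig import ctrl
import cv2,numpy as np
s=ctrl.get_state()
for k,v in s.items(): print(k,np.round(v,4).tolist())
for c in ["scene","side","wrist"]:
    r=ctrl.read_camera(c); cv2.imwrite(f"pics/{c}0.png",r["frame"]); print(c,np.round(r["intrinsics"],1).tolist(),np.round(r["extrinsics"],3).tolist(),r.keys())
E
```

```text
pics
clock 0.0
q [-72.1693, 19.0724, -3.709, 83.7055, 1.2365, 77.3437, -5.07]
qd [-0.0834, -0.034, -0.0464, -0.0779, 0.0523, 0.0304, 0.0611]
joint_torque [-0.0002, -62.3255, 0.0247, -38.9897, -0.0613, 0.04, 0.0002]
tcp_pos [0.2046, 0.5901, 0.2218]
tool_rot [[-0.9448, 0.3276, -0.0004], [0.3276, 0.9448, -0.0014], [-0.0, -0.0014, -1.0]]
ft_force [-0.3796, 0.791, 0.5119]
ft_torque [-0.036, 0.0442, -0.0334]
opening 0.0873
scene [[539.1, 0.0, 272.9], [0.0, 539.1, 204.4], [0.0, 0.0, 1.0]] [[-0.816, 0.427, -0.39, -0.112], [-0.578, -0.604, 0.548, 1.082], [-0.001, 0.672, 0.74, 1.375], [0.0, 0.0, 0.0, 1.0]] dict_keys(['frame', 'intrinsics', 'extrinsics'])
side [[447.7, 0.0, 284.3], [0.0, 447.7, 214.1], [0.0, 0.0, 1.0]] [[0.992, 0.061, -0.109, 0.398], [-0.125, 0.522, -0.844, -0.904], [0.006, 0.851, 0.525, 0.837], [0.0, 0.0, 0.0, 1.0]] dict_keys(['frame', 'intrinsics', 'extrinsics'])
wrist [[309.4, 0.0, 279.2], [0.0, 309.4, 207.3], [0.0, 0.0, 1.0]] [[0.328, -0.904, -0.273, 0.13], [0.945, 0.314, 0.096, 0.616], [-0.001, -0.289, 0.957, 0.384], [0.0, 0.0, 0.0, 1.0]] dict_keys(['frame', 'intrinsics', 'extrinsics'])
```

View pics/scene0.png

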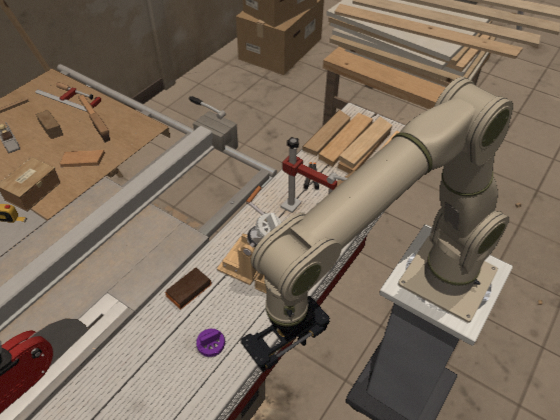

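View pics/side0.png

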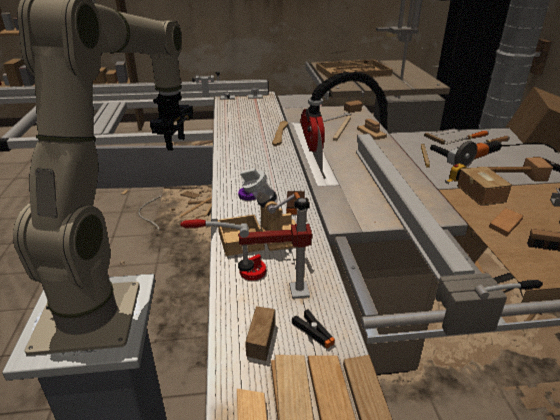

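View pics/wrist0.png

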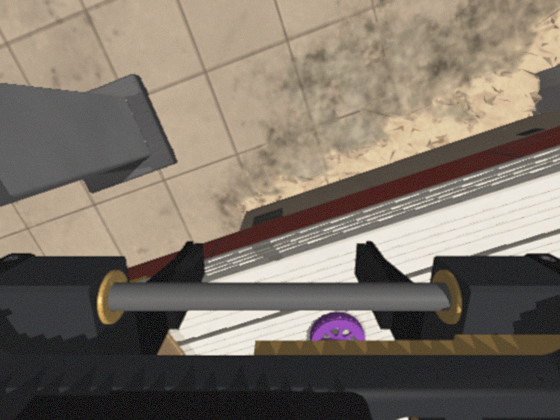

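```bash
cat > h.py <<'E'
import numpy as np,cv2
from rig import ctrl
def cam(c,tag=None):
    r=ctrl.read_camera(c)
    if tag: cv2.imwrite(f"pics/{tag}.png",r["frame"])
    return r
def proj(r,p):
    E=np.array(r["extrinsics"]);K=np.array(r["intrinsics"])
    p=np.atleast_2d(p); q=(p-E[:3,3])@E[:3,:3]
    q=np.c_[q[:,0],-q[:,1],-q[:,2]]; u=q@K.T
    return u[:,:2]/u[:,2:]
def ray(r,uv):
    E=np.array(r["extrinsics"]);K=np.array(r["intrinsics"])
    d=np.linalg.inv(K)@np.array([uv[0],uv[1],1.]); d=np.array([d[0],-d[1],-d[2]])
    d=E[:3,:3]@d; return E[:3,3],d/np.linalg.norm(d)
def atz(r,uv,z):
    o,d=ray(r,uv); return o+d*(z-o[2])/d[2]
def tri(r1,u1,r2,u2):
    o1,d1=ray(r1,u1);o2,d2=ray(r2,u2)
    A=np.stack([d1,-d2],1); t=np.linalg.lstsq(A,o2-o1,rcond=None)[0]
    a=o1+t[0]*d1;b=o2+t[1]*d2
    return (a+b)/2,np.linalg.norm(a-b)
def crop(r,box,tag,s=4):
    x0,y0,x1,y1=box
    cv2.imwrite(f"pics/{tag}.png",cv2.resize(r["frame"][y0:y1,x0:x1],None,fx=s,fy=s,interpolation=cv2.INTER_CUBIC))
E
python3 - <<'E'
from h import *
R={c:cam(c) for c in ["scene","side"]}
for c in R:
    for n in ["cap","jar","lever_grip","pivot","tray","sanding_block","wedge_block","spring_clamp","plug1_center"]:
        try:
            for d in ctrl.regions_of(n,c)[:4]: print(c,n,round(d["confidence"],2),np.round(d["at"]).tolist(),int(np.sum(d["pixels"])))
        except Exception as e: print(c,n,e)
crop(R["scene"],(180,190,330,320),"sc1",5)
crop(R["side"],(190,150,330,290),"si1",5)
E
```

```text
scene cap 0.8 [269.0, 222.0] 440
scene cap 0.77 [209.0, 341.0] 670
scene jar 0.93 [250.0, 230.0] 284
scene lever_grip 0.69 [250.0, 229.0] 408
scene pivot 0.9 [244.0, 256.0] 1502
scene tray 0.53 [261.0, 282.0] 193
scene sanding_block 0.43 [266.0, 224.0] 375
scene wedge_block 0.56 [340.0, 183.0] 15
scene spring_clamp 0.56 [311.0, 181.0] 105
side cap 0.92 [255.0, 272.0] 343
side cap 0.6 [250.0, 178.0] 461
side cap 0.56 [246.0, 196.0] 114
side cap 0.24 [236.0, 237.0] 998
side jar 0.84 [268.0, 197.0] 487
side lever_grip 0.77 [270.0, 195.0] 460
side pivot 0.68 [274.0, 212.0] 1248
side pivot 0.43 [234.0, 237.0] 970
side tray 0.62 [235.0, 238.0] 998
side sanding_block 0.52 [292.0, 200.0] 197
side wedge_block 0.76 [259.0, 332.0] 1216
side wedge_block 0.23 [254.0, 178.0] 473
side spring_clamp 0.61 [310.0, 326.0] 784
side spring_clamp 0.48 [294.0, 202.0] 191
```

View pics/sc1.png

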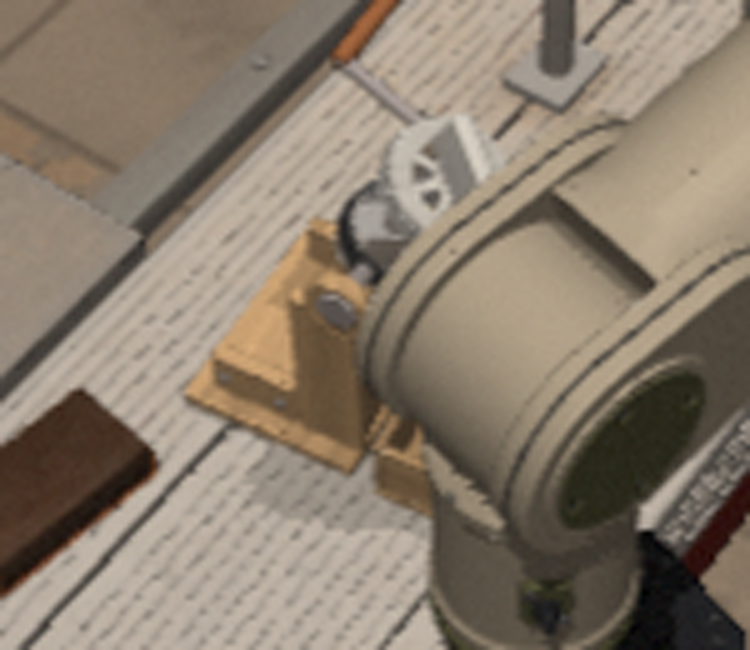

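View pics/si1.png

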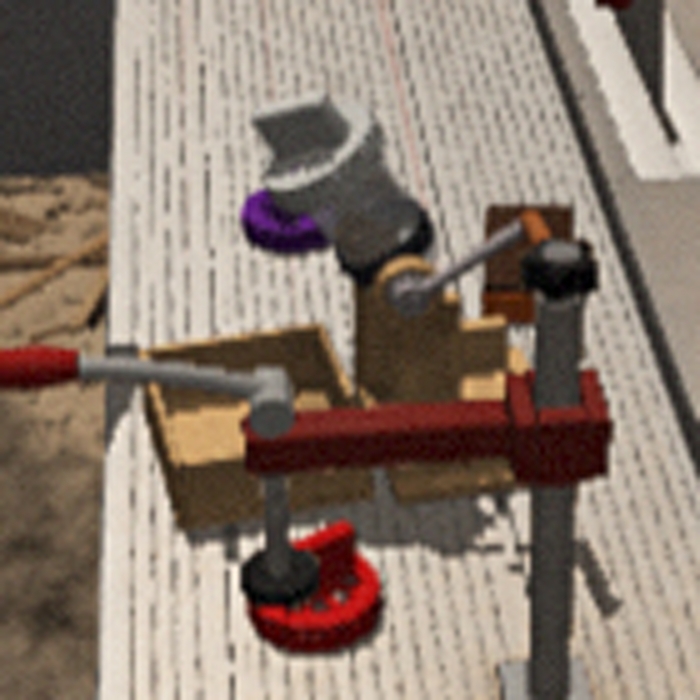

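Run:
```python
from h import *
R={c:cam(c) for c in ["scene","side"]}
a,b=R["scene"],R["side"]
print("cap",tri(a,(269,222),b,(252,179)))
# pivot hub left end? lever hub right in side crop (408,288)/5+ (190,150)
print("red cap",atz(b,(254,272),.02),"purple",atz(a,(209,341),.02))
print("lever grip end side crop(540,222)",ray(b,(190+540/5,150+222/5)))
# axle left end scene (333,308)/5+(180,190); axle right end side (408,290)
for z in (.15,): print("axleL",atz(a,(180+333/5,190+308/5),z),"axleR",atz(b,(190+408/5,150+290/5),z))
# tray corners in side: rim corners crop (148,352),(325,328),(180,525 bottom)
for p in [(148,352),(322,328),(182,465),(375,385)]: print("trayrim",p,atz(b,(190+p[0]/5,150+p[1]/5),.05))
# base bottom corners in scene crop (187,398),(350,470)
for p in [(187,398),(350,470)]: print("base",atz(a,(180+p[0]/5,190+p[1]/5),.01))
```

```text
cap (array([0.45867079, 0.29213391, 0.22483568]), np.float64(0.008451959280539616))
red cap [0.44200294 0.10502981 0.02      ] purple [0.4501502  0.59676436 0.02      ]
lever grip end side crop(540,222) (array([ 0.39803921, -0.90384643,  0.83691844]), array([ 0.14207189,  0.8618555 , -0.48684769]))
axleL [0.48848884 0.36675796 0.15      ] axleR [0.50757521 0.23888192 0.15      ]
trayrim (148, 352) [0.34683011 0.34639818 0.05      ]
trayrim (322, 328) [0.46173154 0.36287694 0.05      ]
trayrim (182, 465) [0.36686002 0.21586012 0.05      ]
trayrim (375, 385) [0.49063202 0.29002498 0.05      ]
base [0.58860388 0.39227565 0.01      ]
base [0.47480727 0.3764817  0.01      ]
```

>>> {"name": "drive_tool", "arguments": {
  "deltas": [
    [100, [0, 0, -40], 0],
    [100, [0, 0, -40], 0],
    [100, [-30, -20, -30], 0],
    [100, [-40, -20, -30], 0],
    [100, [-40, -20, -20], 0],
    [100, [-40, -20, -20], 0],
    [100, [-45, -20, 0], 0],
    [100, [-45, -20, 0], 0]
  ]
}}

```text
clock: 2.25
tcp_pos: [0.3932, 0.3973, 0.403]
tool_rot: [[-0.945, 0.327, 0.001], [0.327, 0.945, 0.001], [-0.0, 0.001, -1.0]]
ft_force: [0.9, -0.1, 0.2]
opening: 0.0868
```

>>> {"name": "drive_tool", "arguments": {
  "deltas": [
    [100, [-45, -20, 0], 0],
    [100, [-45, -20, 0], 0],
    [100, [-40, -20, 0], 0],
    [100, [-25, -15, 0], 0],
    [100, [0, 0, 0], 0]
  ]
}}

```text
clock: 2.88
tcp_pos: [0.5156, 0.2744, 0.4025]
tool_rot: [[-0.943, 0.332, 0.0], [0.332, 0.943, -0.001], [-0.001, -0.001, -1.0]]
ft_force: [-0.1, -0.1, 0.2]
opening: 0.0871
```

Run:
```python
from h import *
s=ctrl.get_state()
for k in ["clock","q","tcp_pos","tool_rot","ft_force"]: print(k,np.round(s[k],3).tolist())
for c in ["scene","side","wrist"]:
    r=cam(c,c+"1"); print(proj(r,[[.446,.295,.241],[.498,.303,.15]]))
```

```text
clock 2.875
q [-43.233, 12.15, 13.426, 71.542, -2.77, 96.62, 40.202]
tcp_pos [0.516, 0.274, 0.403]
tool_rot [[-0.943, 0.332, 0.0], [0.332, 0.943, -0.001], [-0.001, -0.001, -1.0]]
ft_force [-0.073, -0.14, 0.17]
[[273.36584049 221.71710855]
 [257.23744836 235.81957632]]
[[248.77729563 173.30789366]
 [266.44550329 197.64954077]]
[[273.80316704 122.95472972]
 [293.53109308 157.18363636]]
```

View pics/wrist1.png

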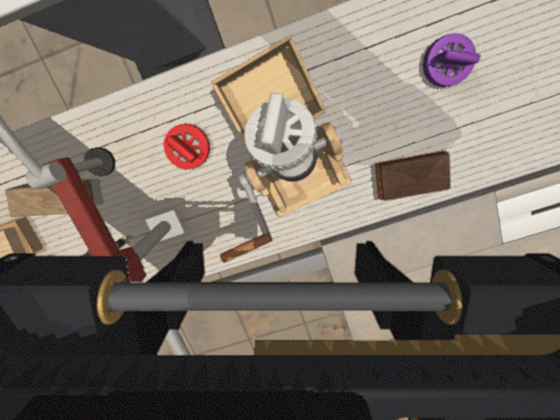

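View pics/scene1.png

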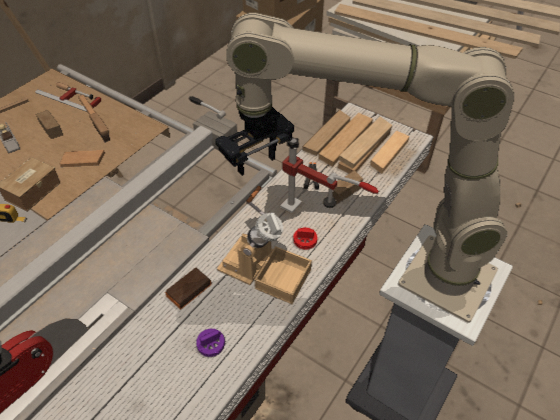

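Run:
```python
from h import *
w=cam("wrist"); crop(w,(200,30,360,270),"w1c",4)
f=cv2.imread("pics/w1c.png"); print(f.shape)
crop(w,(205,80,365,220),"w1c",5)
s=cam("scene"); crop(s,(205,205,325,305),"s1c",6)
s=cam("side"); crop(s,(210,155,310,245),"d1c",7)
```

```text
(960, 640, 3)
```

View pics/w1c.png

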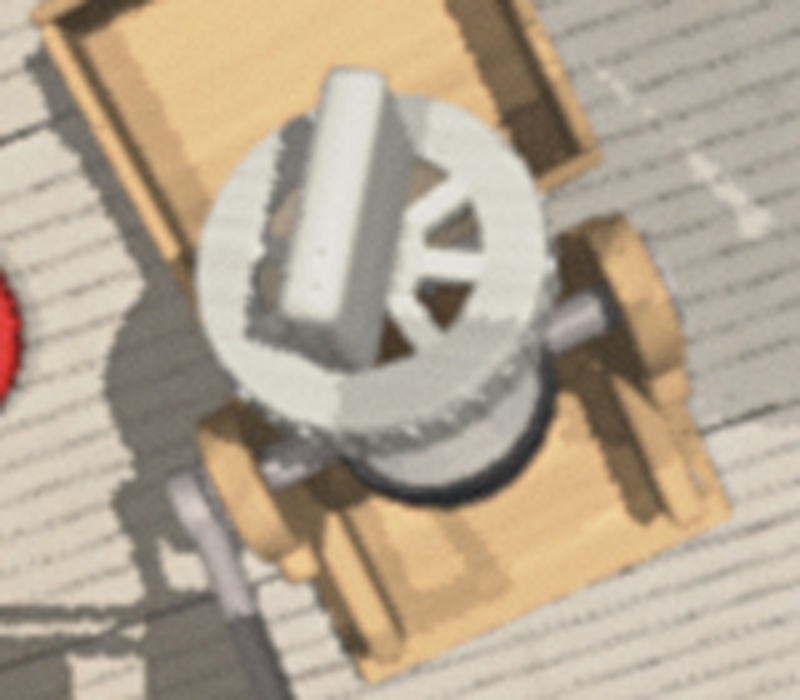

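View pics/s1c.png

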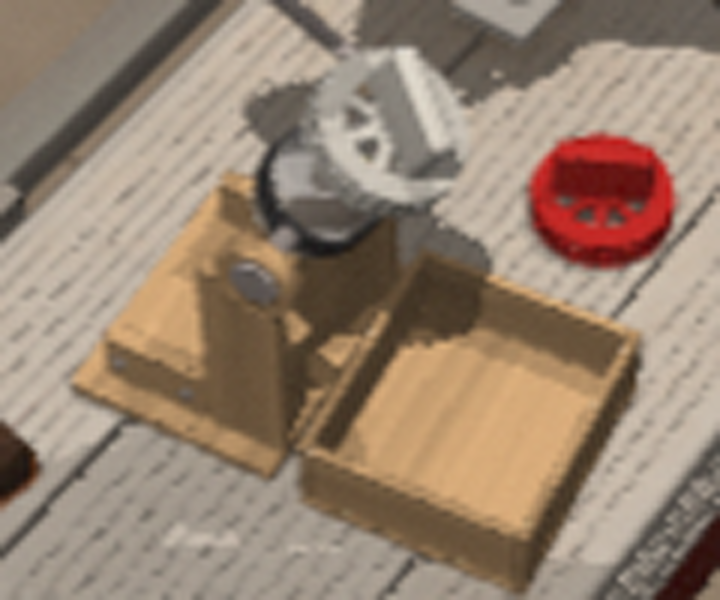

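View pics/d1c.png

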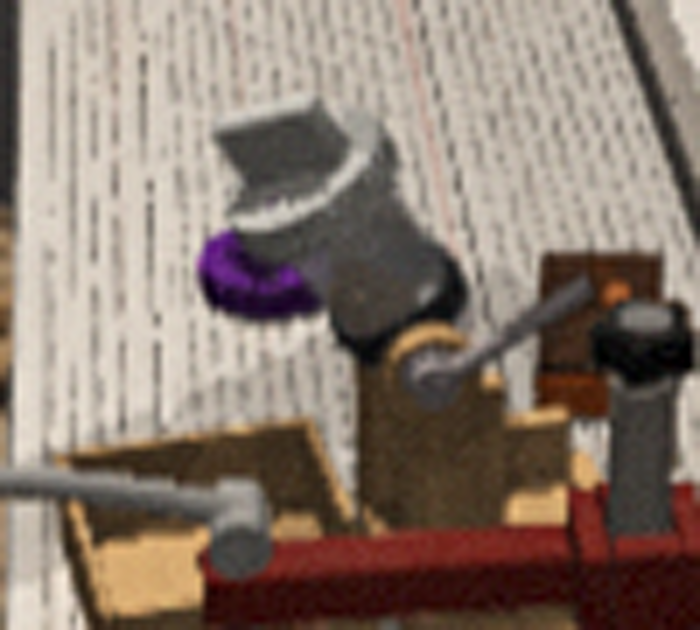

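```bash
cat > fit.py <<'E'
from h import *
from scipy.optimize import least_squares
W,S,D=cam("wrist"),cam("scene"),cam("side")
w=lambda x,y:(205+x/5,80+y/5); s=lambda x,y:(205+x/6,205+y/6); d=lambda x,y:(210+x/7,155+y/7)
def model(p):
    px,py,psi,L,phi=p
    Rz=np.array([[np.cos(psi),-np.sin(psi),0],[np.sin(psi),np.cos(psi),0],[0,0,1]])
    t=-np.pi/6
    Ry=np.array([[np.cos(t),0,np.sin(t)],[0,1,0],[-np.sin(t),0,np.cos(t)]])
    Rp=np.array([[np.cos(phi),-np.sin(phi),0],[np.sin(phi),np.cos(phi),0],[0,0,1]])
    P=np.array([px,py,.15]); Rc=Rz@Ry@Rp; g=P+Rz@Ry@[0,0,L]
    return P,Rz,Rc,g
def res(p,full=False):
    P,Rz,Rc,g=model(p); o=[]
    c=lambda *a:g+Rc@(np.array(a)/1000); b=lambda *a:P+Rz@(np.array(a)/1000)
    obs=[(W,c(27,7,11),w(328,72)),(W,c(27,-7,11),w(386,76)),(W,c(-27,7,11),w(283,308)),(W,c(-27,-7,11),w(338,322)),
    (W,b(110,-75,-150),w(368,683)),(W,b(110,75,-150),w(732,514)),(S,b(110,75,-150),s(75,386)),(S,b(-10,75,-150),s(272,474)),
    (W,b(-10,75,-150),None)]
    sg=1 if abs(p[4])<np.pi/2 else 1
    for r,q,u in obs:
        if u is None: continue
        o.append(proj(r,q)[0]-np.array(u))
    return np.array(o) if full else np.array(o).ravel()
best=None
for ph in (np.pi-.5,np.pi,np.pi+.5,-.5,0,.5):
    f=least_squares(res,[.498,.303,.15,.105,ph],loss="soft_l1")
    if best is None or f.cost<best.cost: best=f
if __name__=="__main__":
    p=best.x; P,Rz,Rc,g=model(p)
    print("cost",best.cost,"pivot",P.round(4),"yaw",np.degrees(p[2]),"L",p[3],"phi",np.degrees(p[4]),"grip",g.round(4)); print(Rc.round(3))
    print(res(p,True).round(1).tolist())
    b=lambda *a:P+Rz@(np.array(a)/1000)
    c=lambda *a:g+Rc@(np.array(a)/1000)
    print("axleL scene",proj(S,b(0,68,0)),s(253,283),"axleR side",proj(D,b(0,-72,0)),d(432,372))
    lg=b(85*np.sin(np.pi/3),-104,85*.5); print("lever",lg,proj(W,lg))
    print("wing side",proj(D,[c(27,y,11) for y in(-7,7)]),proj(D,[c(-27,y,11) for y in(-7,7)]),d(213,128),d(320,97))
    for u in [(245,55),(330,60)]: pass
E
python3 fit.py
```

```text
cost 7.772496116899391 pivot [0.4971 0.3016 0.15  ] yaw 7.024542839018224 L 0.1009935959001969 phi 146.41420323000295 grip [0.447  0.2955 0.2375]
[[-0.784 -0.374 -0.496]
 [ 0.461 -0.885 -0.061]
 [-0.417 -0.277  0.866]]
[[-0.7, -0.7], [1.2, -0.7], [-1.8, 2.9], [0.9, 1.4], [-0.4, -0.9], [-0.8, -0.8], [-1.4, 0.2], [-0.7, 1.0]]
axleL scene [[246.00878719 252.0949261 ]] (247.16666666666666, 252.16666666666666) axleR side [[271.34013971 209.52785632]] (271.7142857142857, 208.14285714285714)
lever [0.5828897 0.207423  0.1925   ] [[245.62938711 247.60593931]]
wing side [[240.79485474 171.96285103]
 [239.27437317 175.05740105]] [[255.24073733 168.08931908]
 [253.7868946  171.22392017]] (240.42857142857142, 173.28571428571428) (255.71428571428572, 168.85714285714286)
```

>>> {"name": "drive_tool", "arguments": {
  "deltas": [
    [34, [36, -1.5, 30], 0],
    [34, [36, -1.4, 30], 0],
    [34, [0, 0, 30], 0],
    [34, [0, 0, 20], 6],
    [34, [0, 0, 0], 5],
    [34, [0, 0, 0], 0]
  ]
}}

```text
clock: 4.08
tcp_pos: [0.4449, 0.2979, 0.2926]
tool_rot: [[-0.865, 0.501, -0.0], [0.501, 0.865, 0.0], [0.0, 0.0, -1.0]]
ft_force: [0.5, -0.5, -0.7]
opening: 0.0353
```

Run:
```python
from h import *
s=ctrl.get_state()
for k in ["clock","q","tcp_pos","tool_rot","ft_force","opening"]: print(k,np.round(s[k],3).tolist())
w=cam("wrist","wrist2"); S=cam("scene");D=cam("side")
g=np.array([.447,.2955,.2375])
for r in (w,S,D): print(proj(r,[g,s["tcp_pos"]]))
crop(S,(215,140,335,265),"s2c",5);crop(D,(180,80,320,240),"d2c",4)
```

```text
clock 4.075
q [-48.301, 5.706, 10.447, 91.488, -1.042, 82.901, 22.15]
tcp_pos [0.445, 0.298, 0.293]
tool_rot [[-0.865, 0.501, -0.0], [0.501, 0.865, 0.0], [0.0, 0.0, -1.0]]
ft_force [0.533, -0.484, -0.717]
opening 0.035
[[277.80866011 227.88895746]
 [279.18846902 256.85549886]]
[[272.96697287 222.49123099]
 [273.06227011 210.10431542]]
[[249.14631135 174.27315282]
 [247.71614993 156.99310211]]
```

View pics/wrist2.png

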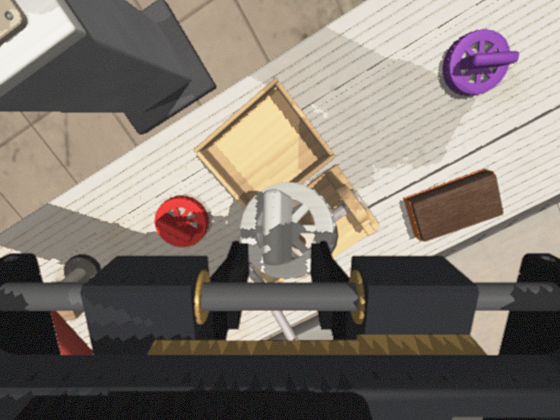

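View pics/s2c.png

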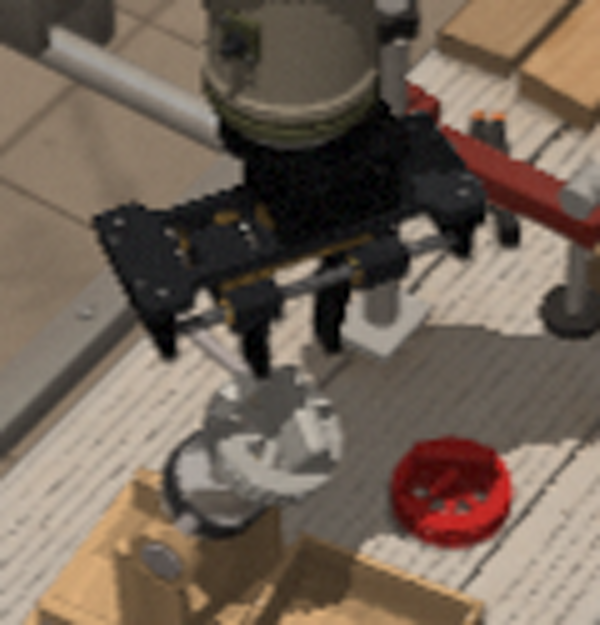

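View pics/d2c.png

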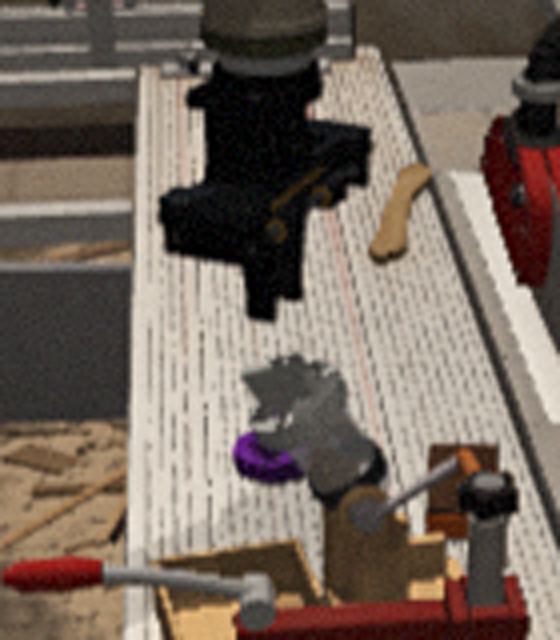

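Run:
```python
from h import *
w=cam("wrist"); crop(w,(220,170,350,280),"w2c",6)
```

```text
(no output)
```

View pics/w2c.png

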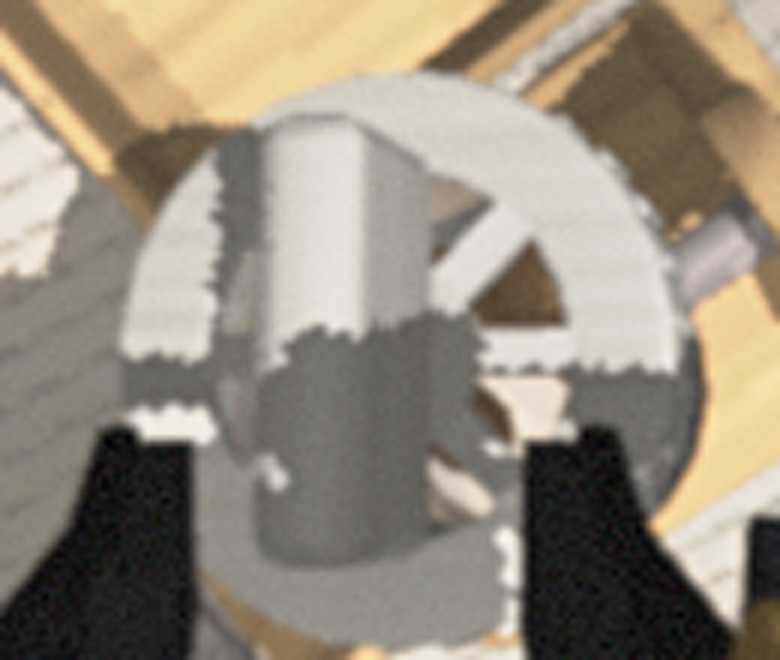

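Run:
```python
from h import *
w=cam("wrist")
Rc=np.array([[-.784,-.374,-.496],[.461,-.885,-.061],[-.417,-.277,.866]]);g=np.array([.447,.2955,.2375])
for c in [(27,7,11),(27,-7,11),(-27,7,11),(-27,-7,11),(27,-7,-22)]:
    u=proj(w,g+Rc@(np.array(c)/1000))[0]; print(c,((u-[220,170])*6).round())
th=np.radians(np.arange(0,360,45))
print(((proj(w,[g+Rc@np.array([.039*np.cos(t),.039*np.sin(t),-.022]) for t in th])-[220,170])*6).round().tolist())
```

```text
(27, 7, 11) [265. 118.]
(27, -7, 11) [375. 112.]
(-27, 7, 11) [260. 568.]
(-27, -7, 11) [373. 570.]
(27, -7, -22) [445. 158.]
[[396.0, 75.0], [210.0, 165.0], [132.0, 360.0], [203.0, 558.0], [394.0, 650.0], [599.0, 566.0], [684.0, 352.0], [594.0, 146.0]]
```

>>> {"name": "drive_tool", "arguments": {
  "deltas": [
    [36, [-3, -1, 25], 0],
    [36, [0, 0, 20], 0],
    [36, [0, 0, 12], 0],
    [36, [0, 0, 5], 0],
    [36, [0, 0, 0], 0]
  ]
}}

```text
clock: 4.95
tcp_pos: [0.4472, 0.2955, 0.2309]
tool_rot: [[-0.865, 0.502, 0.0], [0.502, 0.865, 0.0], [0.0, 0.0, -1.0]]
ft_force: [-1.4, -0.2, 0.9]
opening: 0.0312
```

Close on the wing gently.

>>> {"name": "drive_tool", "arguments": {
  "deltas": [
    [15, [0, 0, 0], 0],
    [5, [0, 0, 0], 0],
    [0, [0, 0, 0], 0],
    [0, [0, 0, 0], 0]
  ],
  "grip_force": 12
}}

```text
clock: 5.45
tcp_pos: [0.4469, 0.2947, 0.2314]
tool_rot: [[-0.865, 0.502, -0.001], [0.502, 0.865, -0.001], [0.0, -0.001, -1.0]]
ft_force: [-5.4, -5.3, 7.2]
opening: 0.0195
```

Run:
```python
from h import *
w=cam("wrist"); crop(w,(200,150,380,280),"w3c",4);S=cam("scene");D=cam("side")
crop(S,(225,180,325,290),"s3c",5);crop(D,(200,120,320,240),"d3c",5)
```

```text
(no output)
```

View pics/w3c.png

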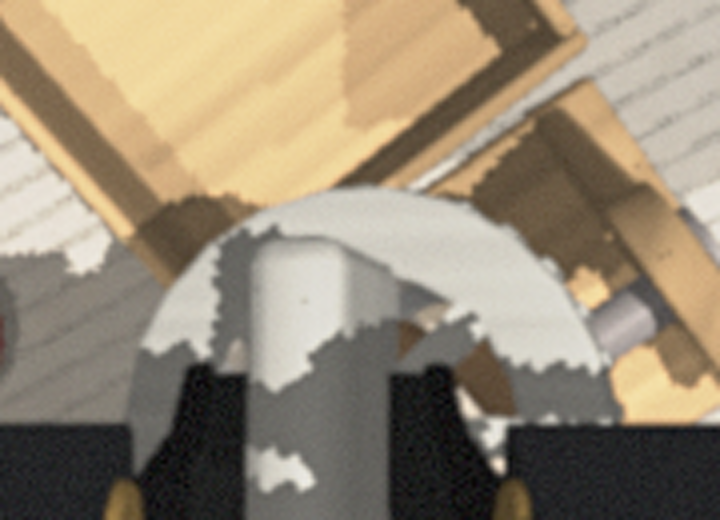

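View pics/d3c.png

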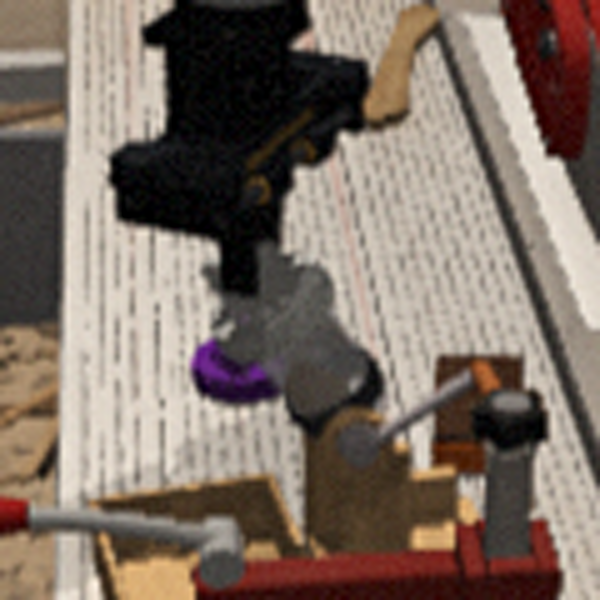

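>>> {"name": "drive_tool", "arguments": {
  "deltas": [
    [0, [0, 0, 0], -6],
    [0, [0, 0, 0], -7],
    [0, [0, 0, 0], -7],
    [0, [0, 0, 0], -5]
  ],
  "grip_force": 15
}}

```text
clock: 6.1
tcp_pos: [0.4485, 0.2959, 0.2319]
tool_rot: [[-0.996, 0.087, 0.003], [0.087, 0.996, 0.002], [-0.003, 0.003, -1.0]]
ft_force: [3.8, 1.9, 1.5]
opening: 0.0149
```

Run:
```python
from h import *
s=ctrl.get_state()
for k in ["clock","tcp_pos","tool_rot","ft_force","ft_torque","opening"]: print(k,np.round(s[k],3).tolist())
w=cam("wrist"); crop(w,(200,150,380,280),"w4c",4);S=cam("scene");D=cam("side")
crop(S,(225,180,325,290),"s4c",5);crop(D,(200,120,320,240),"d4c",5)
```

```text
clock 6.1
tcp_pos [0.449, 0.296, 0.232]
tool_rot [[-0.996, 0.087, 0.003], [0.087, 0.996, 0.002], [-0.003, 0.003, -1.0]]
ft_force [3.832, 1.888, 1.525]
ft_torque [0.648, -0.754, -0.095]
opening 0.015
```

View pics/w4c.png

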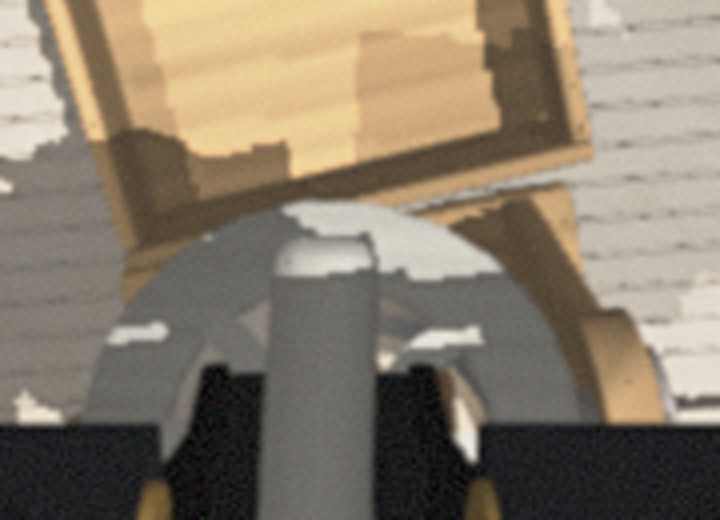

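View pics/d4c.png

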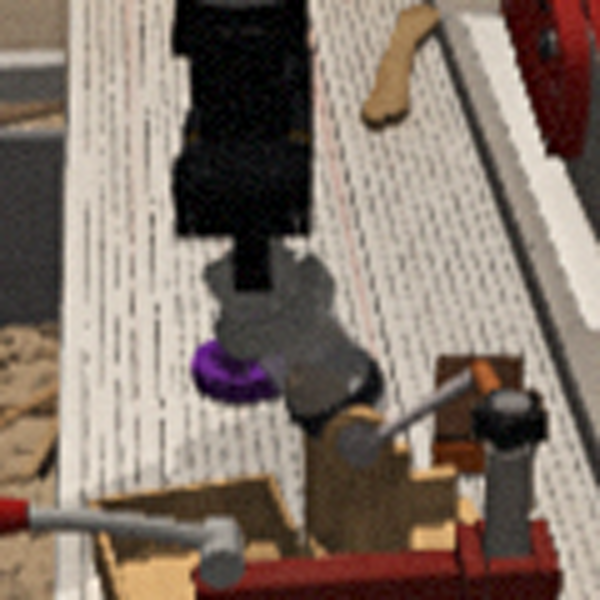

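>>> {"name": "drive_tool", "arguments": {
  "deltas": [
    [0, [1, 0, 0], -7],
    [0, [0, 0, 0], -7],
    [0, [0, 0, 0], -7],
    [0, [0, 0, 0], -7],
    [0, [0, 0, 0], -6]
  ]
}}

```text
clock: 6.88
tcp_pos: [0.4461, 0.2937, 0.2304]
tool_rot: [[-0.876, -0.482, -0.001], [-0.482, 0.876, -0.002], [0.002, -0.002, -1.0]]
ft_force: [-3.0, -5.1, 4.8]
opening: 0.0173
```

Run:
```python
from h import *
s=ctrl.get_state()
for k in ["clock","q","tcp_pos","tool_rot","ft_force","ft_torque","opening"]: print(k,np.round(s[k],3).tolist())
w=cam("wrist"); crop(w,(200,150,380,280),"w5c",4);S=cam("scene");D=cam("side")
crop(S,(225,180,325,290),"s5c",5);crop(D,(200,120,320,240),"d5c",5)
```

```text
clock 6.875
q [-44.657, 7.231, 6.95, 97.157, -0.832, 75.812, 81.284]
tcp_pos [0.446, 0.294, 0.23]
tool_rot [[-0.876, -0.482, -0.001], [-0.482, 0.876, -0.002], [0.002, -0.002, -1.0]]
ft_force [-2.998, -5.084, 4.825]
ft_torque [-1.17, 0.516, -0.579]
opening 0.017
```

View pics/w5c.png

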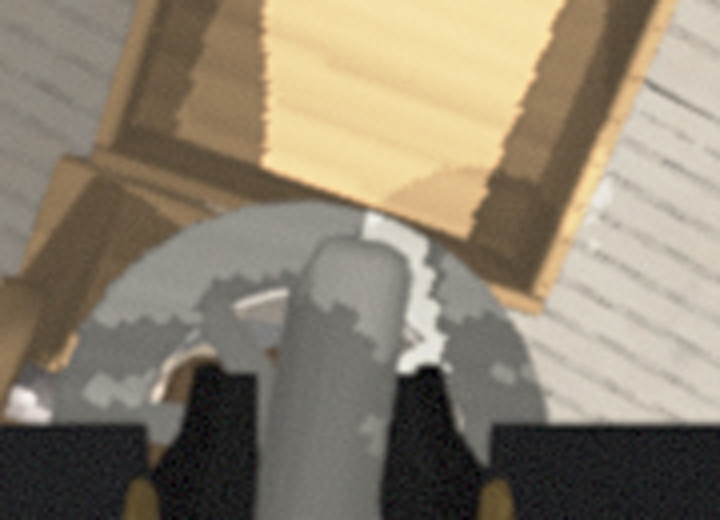

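View pics/d5c.png

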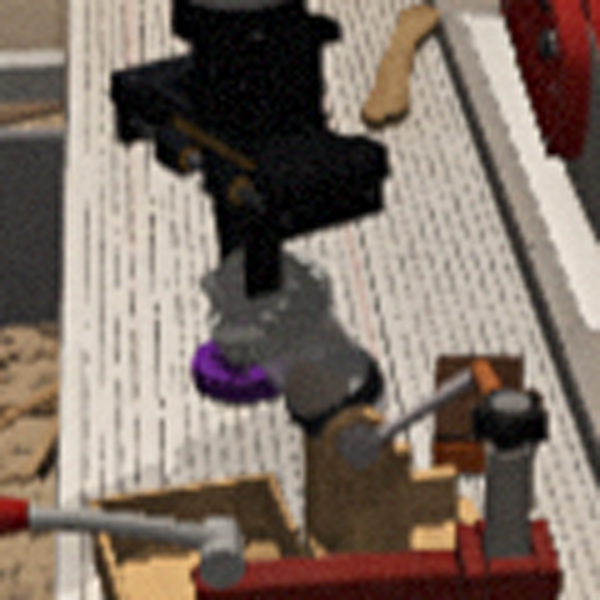

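>>> {"name": "drive_tool", "arguments": {
  "deltas": [
    [0, [0, 0, 0], -6],
    [0, [0, 0, 0], -6],
    [0, [0, 0, 0], -4],
    [0, [0, 0, 0], 0]
  ]
}}

```text
clock: 7.52
tcp_pos: [0.4466, 0.2932, 0.2308]
tool_rot: [[-0.712, -0.703, -0.0], [-0.703, 0.712, -0.003], [0.002, -0.002, -1.0]]
ft_force: [-1.0, -6.7, 6.8]
opening: 0.0211
```

Run:
```python
from h import *
s=ctrl.get_state()
for k in ["clock","q","tcp_pos","tool_rot","ft_force","ft_torque","opening"]: print(k,np.round(s[k],3).tolist())
w=cam("wrist"); crop(w,(200,150,380,280),"w6c",4);S=cam("scene");D=cam("side")
crop(S,(225,180,325,290),"s6c",5);crop(D,(200,120,320,240),"d6c",5)
```

```text
clock 7.525
q [-43.777, 7.232, 6.045, 97.088, -0.671, 75.838, 97.021]
tcp_pos [0.447, 0.293, 0.231]
tool_rot [[-0.712, -0.703, -0.0], [-0.703, 0.712, -0.003], [0.002, -0.002, -1.0]]
ft_force [-1.035, -6.685, 6.826]
ft_torque [-1.679, 0.123, -0.592]
opening 0.021
```

View pics/w6c.png

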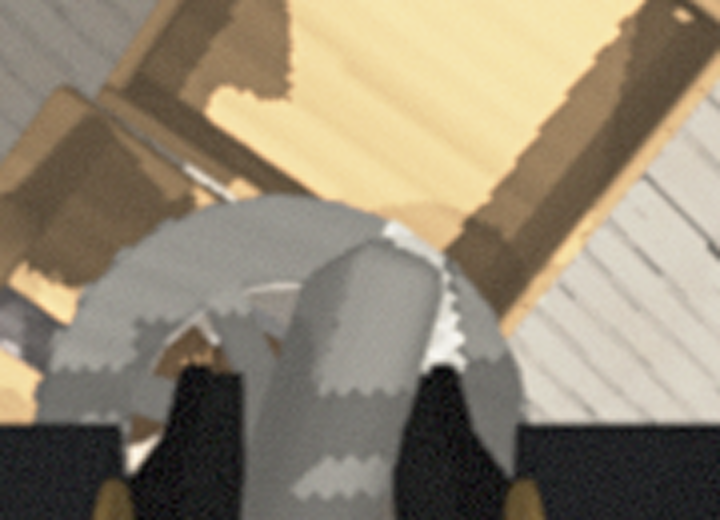

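View pics/s6c.png

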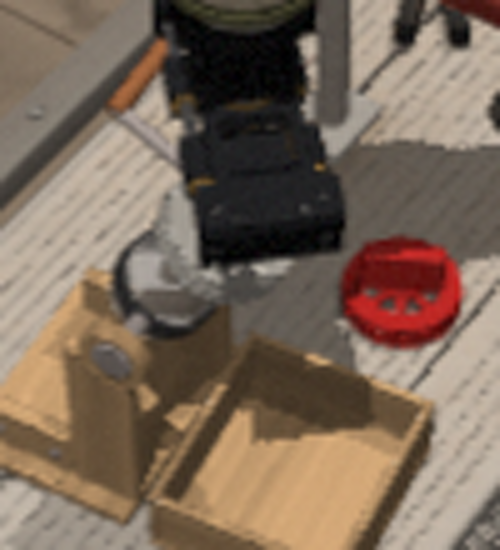

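```bash
cat > ov.py <<'E'
from h import *
def pose(phi,L=.101,P=(.4971,.3016,.15),psi=7.02,tip=0):
    from scipy.spatial.transform import Rotation as Ro
    R0=Ro.from_euler('z',psi,degrees=True)*Ro.from_euler('y',-30-np.degrees(tip),degrees=True)
    g=np.array(P)+R0.apply([0,0,L]); R=(R0*Ro.from_euler('z',phi,degrees=True)).as_matrix(); return R,g
def overlay(r,R,g,box,tag,s=4,cols=(0,255,0),img=None):
    x0,y0,x1,y1=box
    f=cv2.resize(r["frame"][y0:y1,x0:x1],None,fx=s,fy=s,interpolation=cv2.INTER_CUBIC) if img is None else img
    T=lambda a:((proj(r,[g+R@(np.array(c)/1000) for c in a])-[x0,y0])*s).round().astype(np.int32)
    cv2.polylines(f,[T([(27,7,11),(27,-7,11),(-27,-7,11),(-27,7,11)])],True,cols,1)
    cv2.polylines(f,[T([(27,7,11),(27,7,-22),(27,-7,-22),(27,-7,11)])],True,cols,1)
    th=np.linspace(0,2*np.pi,40)
    cv2.polylines(f,[T([(39*np.cos(t),39*np.sin(t),-22) for t in th])],True,cols,1)
    cv2.imwrite(f"pics/{tag}.png",f); return f
E
python3 - <<'E'
from ov import *
w=cam("wrist")
b=(200,150,380,280)
R,g=pose(34,.101); f=overlay(w,R,g,b,"ov6",cols=(0,255,0))
R,g=pose(18,.101); f=overlay(w,R,g,b,"ov6",cols=(0,0,255),img=f)
E
```

```text
(no output)
```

View pics/ov6.png

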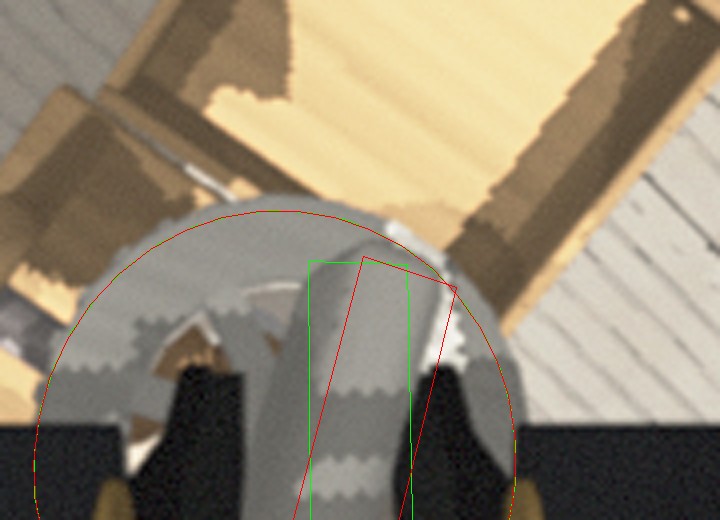

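>>> {"name": "drive_tool", "arguments": {
  "deltas": [
    [0, [0, 0, 0], 0],
    [0, [0, 0, 0], 0],
    [0, [0, 0, 0], 0]
  ],
  "grip_force": 28
}}

```text
clock: 8.1
tcp_pos: [0.4467, 0.2931, 0.2309]
tool_rot: [[-0.713, -0.702, -0.0], [-0.702, 0.713, -0.003], [0.002, -0.002, -1.0]]
ft_force: [-1.3, -7.4, 6.7]
opening: 0.0204
```

Run:
```python
from ov import *
s=ctrl.get_state()
for k in ["clock","tcp_pos","ft_force","ft_torque","opening"]: print(k,np.round(s[k],3).tolist())
w=cam("wrist")
b=(200,150,380,280)
R,g=pose(34,.104); f=overlay(w,R,g,b,"ov7",cols=(0,255,0))
R,g=pose(24,.104); f=overlay(w,R,g,b,"ov7",cols=(0,0,255),img=f)
D=cam("side"); crop(D,(200,120,320,240),"d7c",5)
```

```text
clock 8.1
tcp_pos [0.447, 0.293, 0.231]
ft_force [-1.261, -7.353, 6.697]
ft_torque [-1.804, 0.075, -0.745]
opening 0.02
```

View pics/ov7.png

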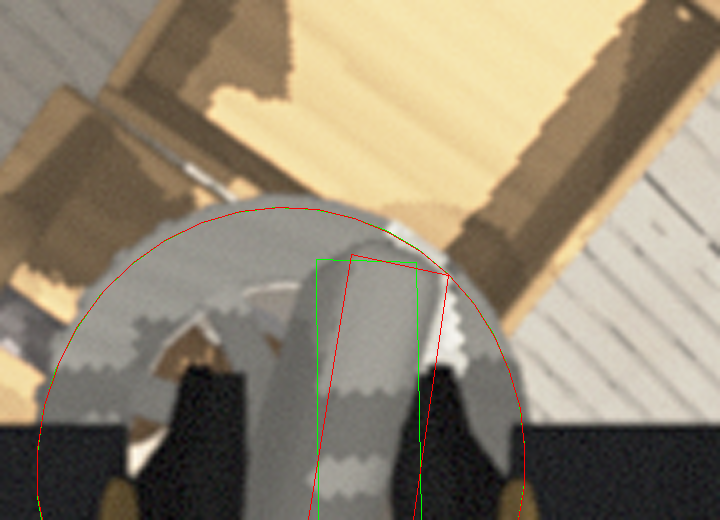

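View pics/d7c.png

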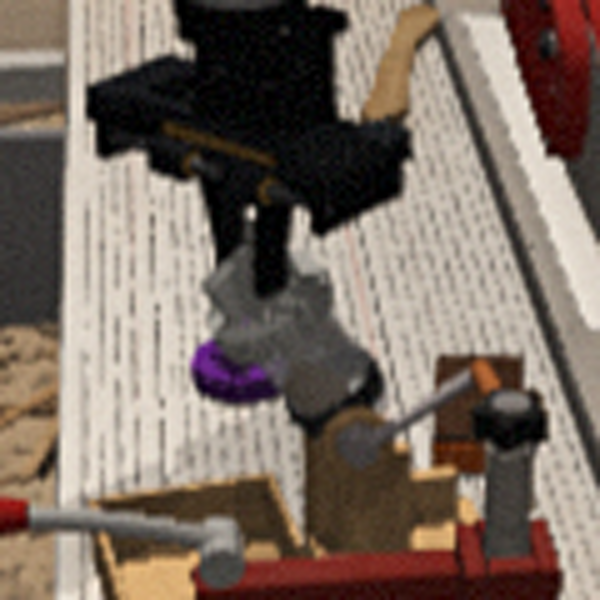

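>>> {"name": "drive_tool", "arguments": {
  "deltas": [
    [0, [0, 0, 0], -5],
    [0, [0, 0, 0], -5],
    [0, [0, 0, 0], 0]
  ],
  "grip_force": 28
}}

```text
clock: 8.57
tcp_pos: [0.4474, 0.2927, 0.2322]
tool_rot: [[-0.58, -0.815, 0.001], [-0.815, 0.58, -0.002], [0.001, -0.002, -1.0]]
ft_force: [-2.0, -9.8, 15.3]
opening: 0.0207
```

Run:
```python
from ov import *
s=ctrl.get_state()
for k in ["clock","tcp_pos","ft_force","ft_torque","opening"]: print(k,np.round(s[k],3).tolist())
w=cam("wrist")
b=(200,150,380,280)
R,g=pose(34,.107); f=overlay(w,R,g,b,"ov8",cols=(0,255,0))
R,g=pose(24,.107); f=overlay(w,R,g,b,"ov8",cols=(0,0,255),img=f)
```

```text
clock 8.575
tcp_pos [0.447, 0.293, 0.232]
ft_force [-1.965, -9.831, 15.299]
ft_torque [-2.488, 0.161, -1.106]
opening 0.021
```

View pics/ov8.png

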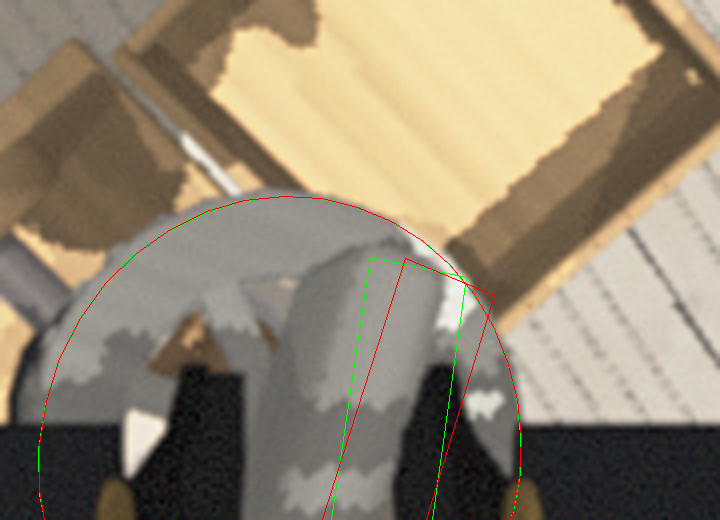

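>>> {"name": "drive_tool", "arguments": {
  "deltas": [
    [0, [1.4, 1.5, -3.5], 0],
    [0, [2, 2.2, -5.2], 0],
    [0, [2, 2.2, -5.2], 0],
    [0, [0, 0, 0], 0]
  ],
  "grip_force": 28
}}

```text
clock: 9.12
tcp_pos: [0.4399, 0.29, 0.2441]
tool_rot: [[-0.581, -0.814, 0.001], [-0.814, 0.581, -0.006], [0.004, -0.004, -1.0]]
ft_force: [5.3, -11.6, 2.1]
opening: 0.0146
```

Run:
```python
from ov import *
s=ctrl.get_state()
for k in ["clock","tcp_pos","ft_force","ft_torque","opening"]: print(k,np.round(s[k],3).tolist())
w=cam("wrist");b=(200,150,380,280)
crop(w,b,"w9c",4);S=cam("scene");D=cam("side")
crop(S,(225,180,325,290),"s9c",5);crop(D,(200,120,320,240),"d9c",5)
```

```text
clock 9.125
tcp_pos [0.44, 0.29, 0.244]
ft_force [5.32, -11.636, 2.147]
ft_torque [-3.078, -1.284, -0.235]
opening 0.015
```

View pics/d9c.png

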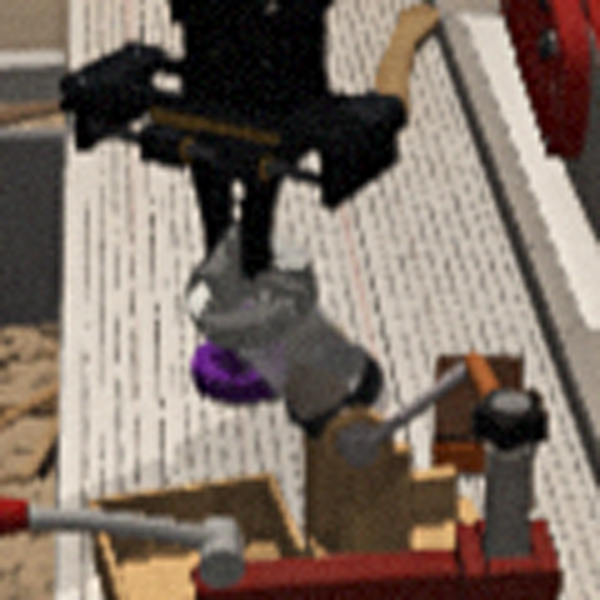

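View pics/s9c.png

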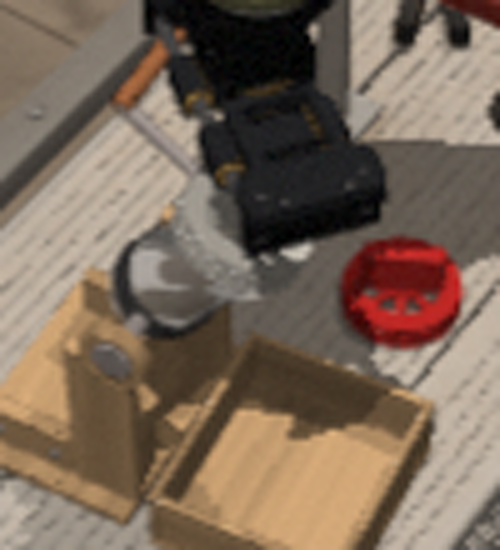

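View pics/w9c.png

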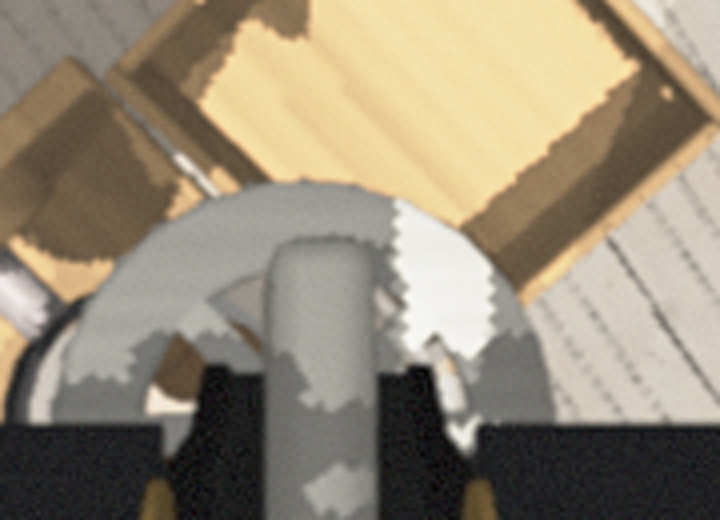

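>>> {"name": "drive_tool", "arguments": {
  "deltas": [
    [0, [3.2, 1.4, -5.2], 0],
    [0, [3.2, 1.4, -5.2], 0],
    [0, [2.5, 2.7, -6.5], 0],
    [0, [2.5, 2.7, -6.5], 0]
  ]
}}

```text
clock: 9.78
tcp_pos: [0.4244, 0.2901, 0.2682]
tool_rot: [[-0.575, -0.818, -0.0], [-0.818, 0.575, 0.0], [0.0, 0.0, -1.0]]
ft_force: [0.4, 0.0, -1.0]
opening: 0.014
```

Run:
```python
from ov import *
s=ctrl.get_state()
for k in ["clock","tcp_pos","ft_force","ft_torque","opening"]: print(k,np.round(s[k],3).tolist())
S=cam("scene");D=cam("side")
crop(S,(215,170,325,290),"s10c",5);crop(D,(200,110,320,230),"d10c",5)
```

```text
clock 9.775
tcp_pos [0.424, 0.29, 0.268]
ft_force [0.391, 0.017, -1.031]
ft_torque [0.087, 0.028, -0.053]
opening 0.014
```

View pics/d10c.png

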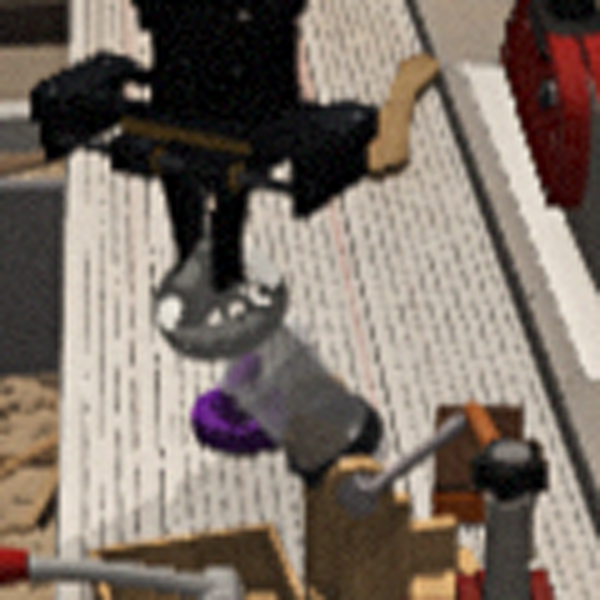

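View pics/s10c.png

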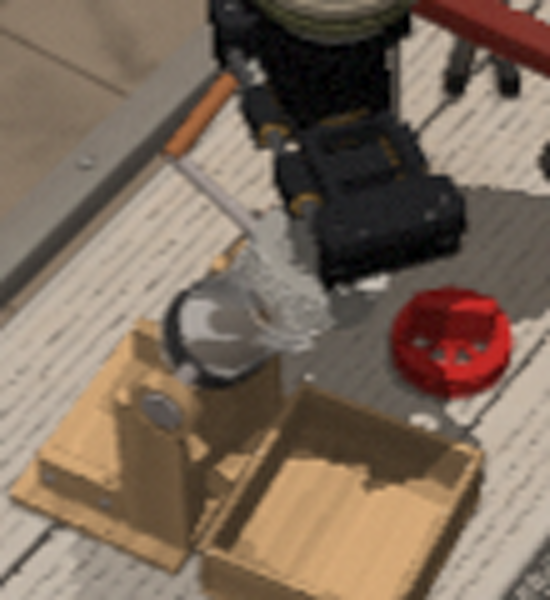

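>>> {"name": "drive_tool", "arguments": {
  "deltas": [
    [0, [5, 5, -15], 0],
    [0, [5, 5, -20], 0],
    [0, [0, 0, -20], 0],
    [0, [-18, 8, -5], 0],
    [0, [-30, 13, 0], 0],
    [0, [-38, 15, 0], 0],
    [0, [-38, 14, 0], 0],
    [0, [-30, 5, 0], 0]
  ]
}}

```text
clock: 10.88
tcp_pos: [0.454, 0.4469, 0.3284]
tool_rot: [[-0.574, -0.819, -0.0], [-0.819, 0.574, 0.001], [-0.0, 0.001, -1.0]]
ft_force: [-0.4, -0.2, -0.6]
opening: 0.0138
```

>>> {"name": "drive_tool", "arguments": {
  "deltas": [
    [0, [-12, 0, 30], 0],
    [0, [0, 0, 40], 0],
    [0, [0, 0, 40], 0],
    [0, [0, 0, 30], 0],
    [0, [0, 0, 10], 0],
    [0, [0, 0, 0], 0]
  ]
}}

```text
clock: 11.62
tcp_pos: [0.4615, 0.455, 0.1785]
tool_rot: [[-0.575, -0.818, 0.0], [-0.818, 0.575, 0.0], [-0.0, 0.0, -1.0]]
ft_force: [1.7, 0.5, -0.7]
opening: 0.0138
```

Run:
```python
from ov import *
s=ctrl.get_state()
for k in ["clock","q","tcp_pos","tool_rot","ft_force","opening"]: print(k,np.round(s[k],3).tolist())
w=cam("wrist","wrist11");S=cam("scene","scene11");D=cam("side")
u=proj(S,s["tcp_pos"])[0]; v=proj(D,s["tcp_pos"])[0]; print(u,v)
u=u.astype(int);v=v.astype(int)
crop(S,(u[0]-70,u[1]-70,u[0]+70,u[1]+60),"s11c",5);crop(D,(v[0]-60,v[1]-60,v[0]+60,v[1]+60),"d11c",5)
crop(w,(200,150,380,280),"w11c",4)
```

```text
clock 11.625
q [-49.594, 23.2, 1.282, 83.449, -0.533, 73.35, 96.619]
tcp_pos [0.462, 0.455, 0.179]
tool_rot [[-0.575, -0.818, 0.0], [-0.818, 0.575, 0.0], [-0.0, 0.0, -1.0]]
ft_force [1.672, 0.481, -0.698]
opening 0.014
[234.36068847 271.16164179] [251.31964885 168.59520708]
```

View pics/d11c.png

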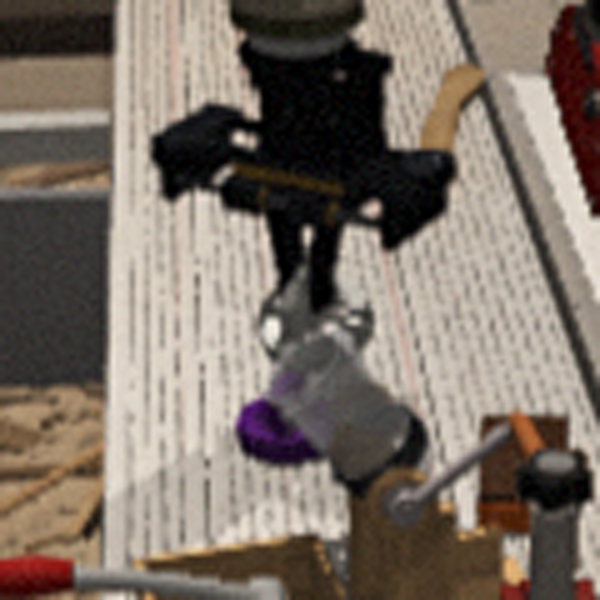

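View pics/s11c.png

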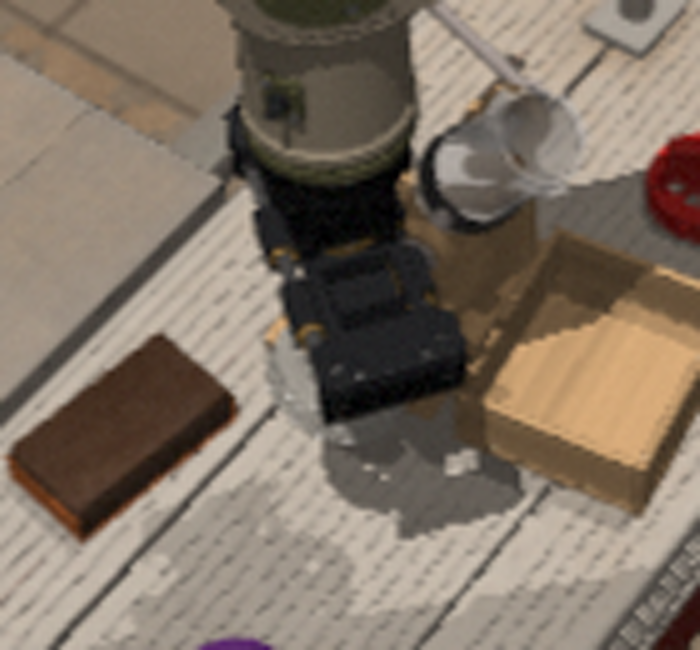

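View pics/wrist11.png

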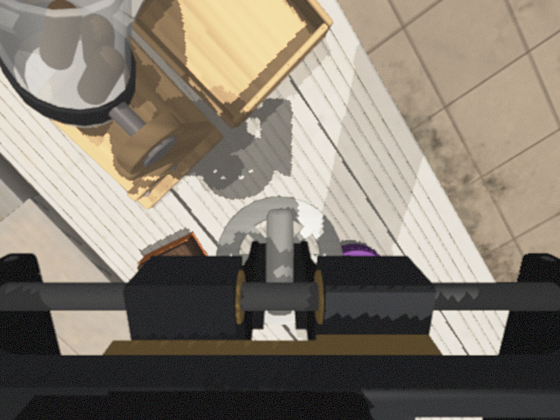

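>>> {"name": "drive_tool", "arguments": {
  "deltas": [
    [0, [0, 0, 0], 10],
    [0, [0, 0, 0], 10.5],
    [0, [0, 0, 0], 10.5],
    [0, [0, 0, 0], 10.5],
    [0, [0, 0, 0], 10.5],
    [0, [0, 0, 0], 10.5],
    [0, [0, 0, 0], 10.5],
    [0, [0, 0, 0], 10.5]
  ]
}}

```text
clock: 12.78
tcp_pos: [0.4619, 0.4554, 0.1793]
tool_rot: [[-0.875, 0.484, 0.001], [0.484, 0.875, 0.002], [-0.0, 0.002, -1.0]]
ft_force: [0.1, -0.0, 0.2]
opening: 0.0135
```

>>> {"name": "drive_tool", "arguments": {
  "deltas": [
    [0, [0, 0, 0], 10.5],
    [0, [0, 0, 0], 10.5],
    [0, [0, 0, 0], 10.5],
    [0, [0, 0, 0], 10.5],
    [0, [0, 0, 0], 10.5],
    [0, [0, 0, 0], 3],
    [0, [0, 0, 0], 0]
  ]
}}

```text
clock: 13.65
tcp_pos: [0.4617, 0.4554, 0.179]
tool_rot: [[-0.103, 0.995, 0.001], [0.995, 0.103, 0.001], [0.001, 0.001, -1.0]]
ft_force: [1.6, -0.3, -0.4]
opening: 0.0138
```

Run:
```python
from ov import *
s=ctrl.get_state()
for k in ["clock","q","tcp_pos","tool_rot","ft_force","opening"]: print(k,np.round(s[k],3).tolist())
w=cam("wrist","wrist12");S=cam("scene","scene12");D=cam("side")
u=proj(S,s["tcp_pos"])[0]; v=proj(D,s["tcp_pos"])[0]; print(u,v)
u=u.astype(int);v=v.astype(int)
crop(S,(u[0]-70,u[1]-70,u[0]+70,u[1]+60),"s12c",5);crop(D,(v[0]-60,v[1]-60,v[0]+60,v[1]+60),"d12c",5)
```

```text
clock 13.65
q [-66.383, 24.245, 23.813, 84.478, -9.992, 73.277, -35.649]
tcp_pos [0.462, 0.455, 0.179]
tool_rot [[-0.103, 0.995, 0.001], [0.995, 0.103, 0.001], [0.001, 0.001, -1.0]]
ft_force [1.57, -0.259, -0.374]
opening 0.014
[234.20192394 271.10616233] [251.37429818 168.40997781]
```

View pics/s12c.png

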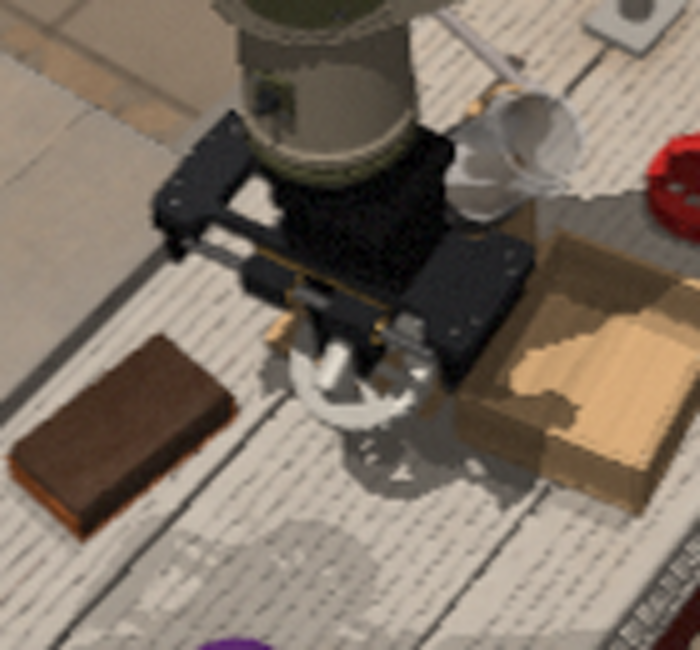

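View pics/wrist12.png

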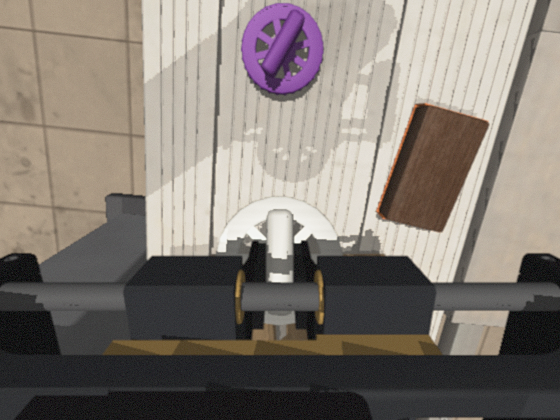

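Run:
```python
from ov import *
w=cam("wrist"); crop(w,(200,180,360,290),"w12c",5)
S=cam("scene"); crop(S,(190,215,290,305),"s12d",7)
```

```text
(no output)
```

View pics/w12c.png

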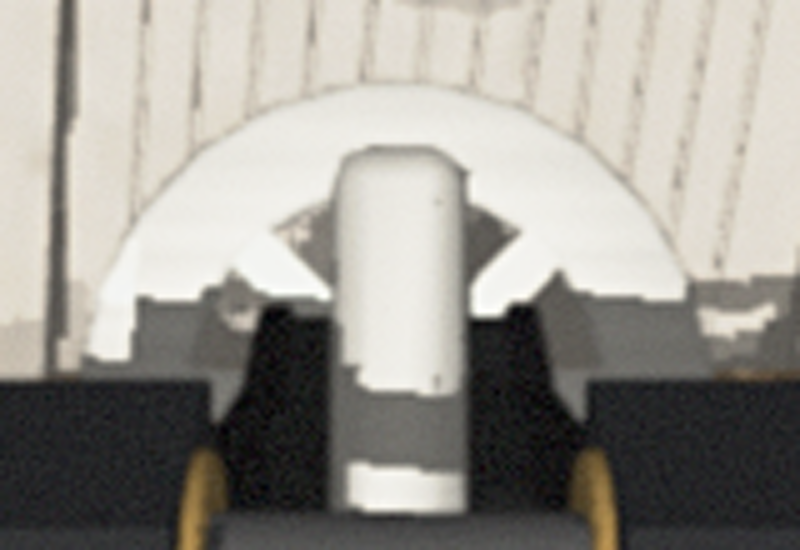

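View pics/s12d.png

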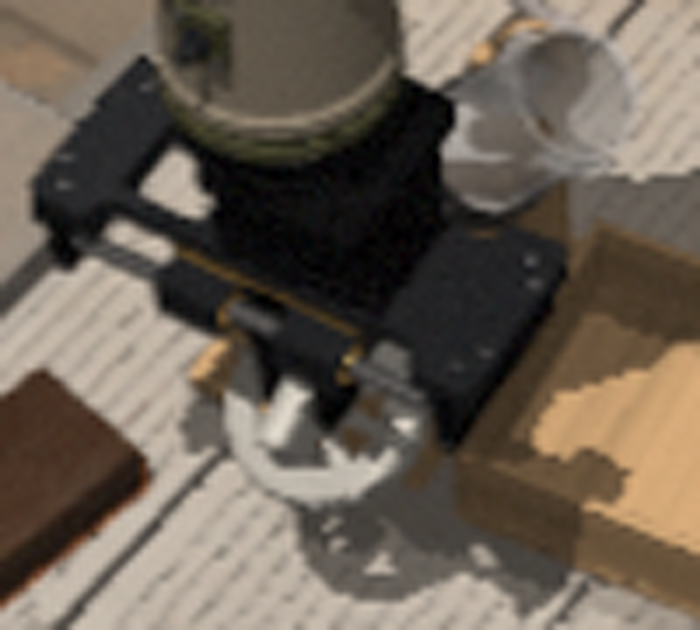

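```bash
cat > fitg.py <<'E'
from ov import *
from scipy.optimize import least_squares
def fitg(W,st,farL,farR,discpts):
    R0=np.array(st["tool_rot"]);t=np.array(st["tcp_pos"])
    def mk(p):
        a,b,c,tau=p
        # cap frame in tool: x->tool x, z->-tool z tilted toward +x by tau
        Rt=np.array([[np.cos(tau),0,np.sin(tau)],[0,-1,0],[np.sin(tau),0,-np.cos(tau)]])
        return R0@Rt, t+R0@np.array([a,b,-c])
    def res(p):
        R,g=mk(p); q=lambda *c:proj(W,g+R@(np.array(c)/1000))[0]
        o=[q(27,7,11)-farL,q(27,-7,11)-farR]
        th=np.linspace(0,2*np.pi,361)
        C=proj(W,[g+R@np.array([.039*np.cos(x),.039*np.sin(x),-.022]) for x in th])
        return np.concatenate(o+[[np.min(np.linalg.norm(C-np.array(d),axis=1))] for d in discpts])
    best=min((least_squares(res,[0,0,.008,x]) for x in (.1,.3,.5)),key=lambda f:f.cost)
    return best,mk(best.x)
E
python3 - <<'E'
from fitg import *
W=cam("wrist");st=ctrl.get_state()
c=lambda x,y:np.array([200+x/5,180+y/5])
best,(R,g)=fitg(W,st,c(338,146),c(466,146),[c(400,84),c(195,145),c(130,220),c(580,130),c(688,275),c(650,205),c(92,330)])
print(best.cost,best.x,best.fun.round(1),np.degrees(best.x[3]))
overlay(W,R,g,(200,180,360,290),"ov12",5)
h=[ (g+R@np.array([.039*np.cos(x),.039*np.sin(x),-.042]))[2] for x in np.linspace(0,6.28,100)]
print("grip",g,"lowest rim",min(h))
E
```

```text
3.506327536014607 [0.00233769 0.00112853 0.00809523 0.39631487] [-1.2  0.   0.1 -0.   1.4  1.2  1.   0.8  0.6  0.3  0.4] 22.70716943081583
grip [0.46252538 0.45727991 0.18612699] lowest rim 0.132333423253793
```

View pics/ov12.png

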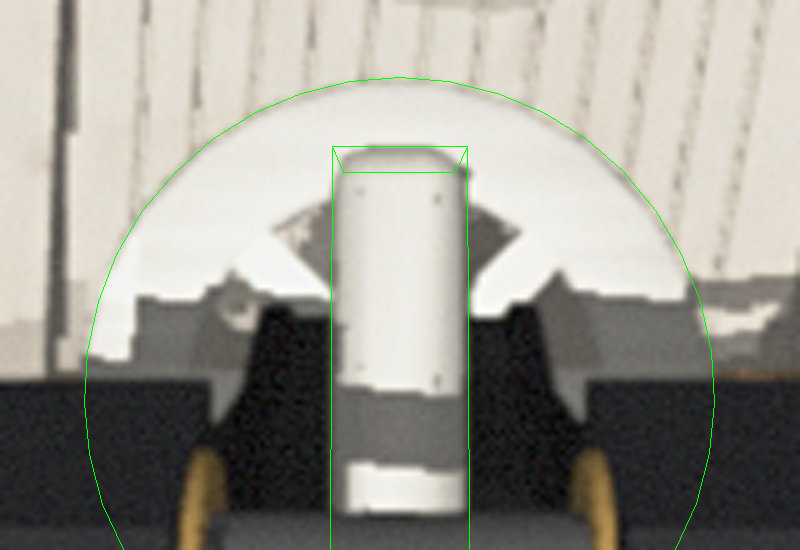

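>>> {"name": "drive_tool", "arguments": {
  "deltas": [
    [0, [8, 0, 20], 0],
    [0, [8, 0, 30], 0],
    [0, [0, 0, 30], 0],
    [0, [0, 0, 25], 0],
    [0, [0, 0, 15], 0],
    [0, [0, 0, 5], 0],
    [0, [0, 0, 0], 0]
  ],
  "grip_force": 12
}}

```text
clock: 14.82
tcp_pos: [0.4601, 0.471, 0.0531]
tool_rot: [[-0.102, 0.995, 0.0], [0.995, 0.102, 0.0], [0.0, 0.0, -1.0]]
ft_force: [-0.1, -0.4, -0.7]
opening: 0.0142
```

>>> {"name": "drive_tool", "arguments": {
  "deltas": [
    [0, [0, 0, 3], 0],
    [0, [0, 0, 3], 0],
    [0, [0, 0, 0], 0]
  ]
}}

```text
clock: 15.2
tcp_pos: [0.4599, 0.4707, 0.0468]
tool_rot: [[-0.102, 0.995, -0.0], [0.995, 0.102, 0.0], [0.0, -0.0, -1.0]]
ft_force: [0.0, -0.1, -0.6]
opening: 0.0135
```

>>> {"name": "drive_tool", "arguments": {
  "deltas": [
    [0, [0, 0, 2], 0],
    [0, [0, 0, 0], 0]
  ]
}}

```text
clock: 15.45
tcp_pos: [0.4599, 0.4707, 0.0447]
tool_rot: [[-0.102, 0.995, -0.0], [0.995, 0.102, -0.0], [-0.0, -0.0, -1.0]]
ft_force: [0.2, 0.1, -1.1]
opening: 0.0137
```

>>> {"name": "drive_tool", "arguments": {
  "deltas": [
    [0, [0, 0, 2], 0],
    [0, [0, 0, 0], 0]
  ]
}}

```text
clock: 15.7
tcp_pos: [0.4599, 0.4707, 0.0427]
tool_rot: [[-0.102, 0.995, -0.0], [0.995, 0.102, -0.0], [-0.0, -0.0, -1.0]]
ft_force: [0.3, -0.6, -1.3]
opening: 0.0136
```

>>> {"name": "drive_tool", "arguments": {
  "deltas": [
    [0, [0, 0, 2], 0],
    [0, [0, 0, 0], 0]
  ]
}}

```text
clock: 15.95
tcp_pos: [0.4602, 0.4706, 0.0418]
tool_rot: [[-0.102, 0.995, 0.0], [0.995, 0.102, 0.0], [0.0, 0.0, -1.0]]
ft_force: [-2.7, -3.9, 6.8]
opening: 0.0139
```

Run:
```python
from ov import *
s=ctrl.get_state(); print(s["ft_force"],s["tcp_pos"])
w=cam("wrist"); crop(w,(200,180,360,290),"w13c",5)
S=cam("scene"); u=proj(S,s["tcp_pos"])[0].astype(int); crop(S,(u[0]-40,u[1]-50,u[0]+60,u[1]+40),"s13",7)
```

```text
[-2.73411593 -3.90394848  6.77644028] [0.46024345 0.47058769 0.04175628]
```

View pics/w13c.png

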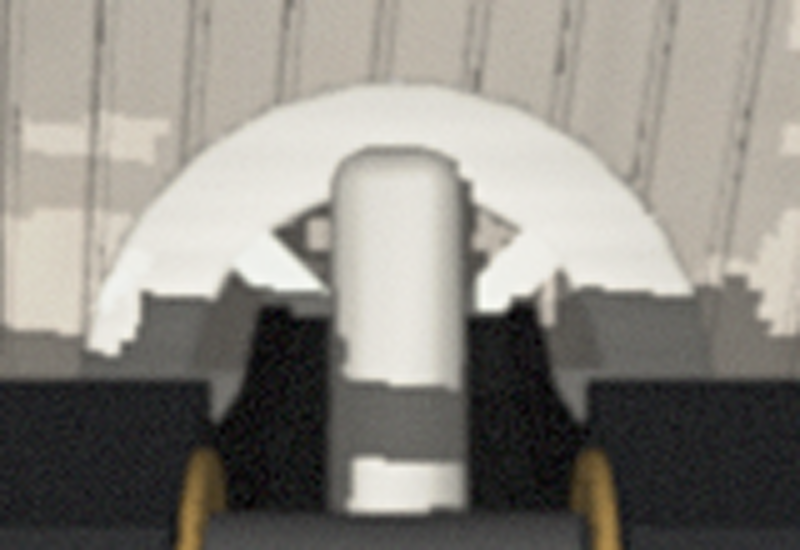

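View pics/s13.png

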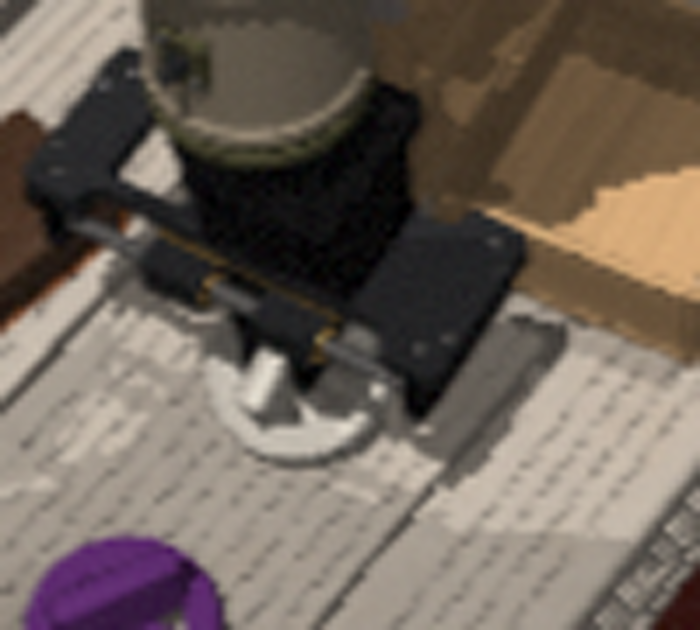

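>>> {"name": "drive_tool", "arguments": {
  "deltas": [
    [0, [-3.5, 0, 1], 0],
    [0, [-3.5, 0, 1.5], 0],
    [0, [-3, 0, 1.5], 0],
    [0, [-3, 0, 1.5], 0],
    [0, [0, 0, 0], 0]
  ],
  "grip_force": 8
}}

```text
clock: 16.68
tcp_pos: [0.4614, 0.4572, 0.0351]
tool_rot: [[-0.102, 0.995, -0.0], [0.995, 0.102, -0.001], [-0.001, -0.0, -1.0]]
ft_force: [0.4, -0.1, -0.0]
opening: 0.0138
```

Run:
```python
from ov import *
s=ctrl.get_state(); print(s["ft_force"],s["tcp_pos"])
w=cam("wrist"); crop(w,(200,180,360,290),"w14c",5)
S=cam("scene"); u=proj(S,s["tcp_pos"])[0].astype(int); crop(S,(u[0]-40,u[1]-50,u[0]+60,u[1]+40),"s14",7)
```

```text
[ 0.35237387 -0.05745014 -0.03320641] [0.46140233 0.45724847 0.03510445]
```

View pics/w14c.png

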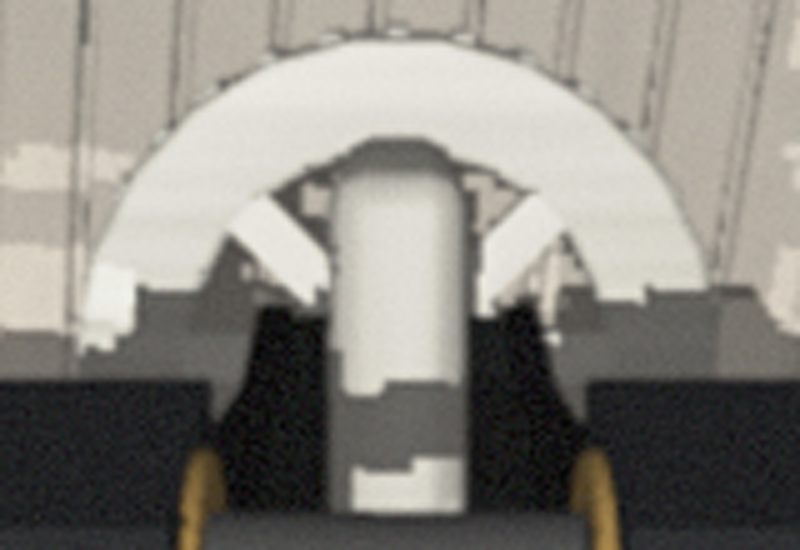

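View pics/s14.png

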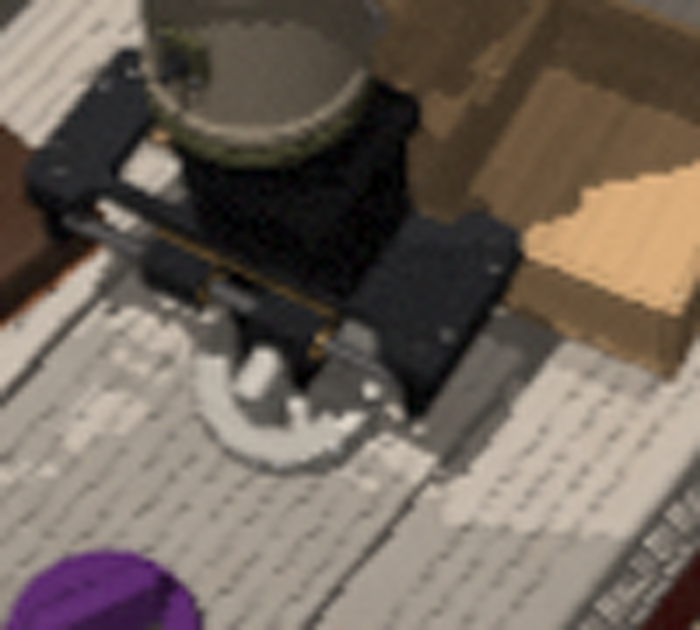

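Run:
```python
from fitg import *
W=cam("wrist");st=ctrl.get_state()
c=lambda x,y:np.array([200+x/5,180+y/5])
best,(R,g)=fitg(W,st,c(329,139),c(471,139),[c(395,38),c(280,55),c(175,118),c(120,200),c(520,60),c(640,140),c(703,250)])
print(best.cost,best.x,best.fun.round(1),np.degrees(best.x[3]))
overlay(W,R,g,(200,180,360,290),"ov14",5)
h=[ (g+R@np.array([.039*np.cos(x),.039*np.sin(x),-.042]))[2] for x in np.linspace(0,6.28,100)]
print("grip",g,"lowest rim",min(h))
```

```text
1.3668222871377524 [0.00550641 0.00118376 0.01245153 0.27962868] [-0.1  0.  -0.1 -0.   0.7  0.6  1.   0.6  0.3  0.4  0.4] 16.021542989964367
grip [0.46184298 0.46311804 0.04757423] lowest rim -0.0035720924485436387
```

View pics/ov14.png

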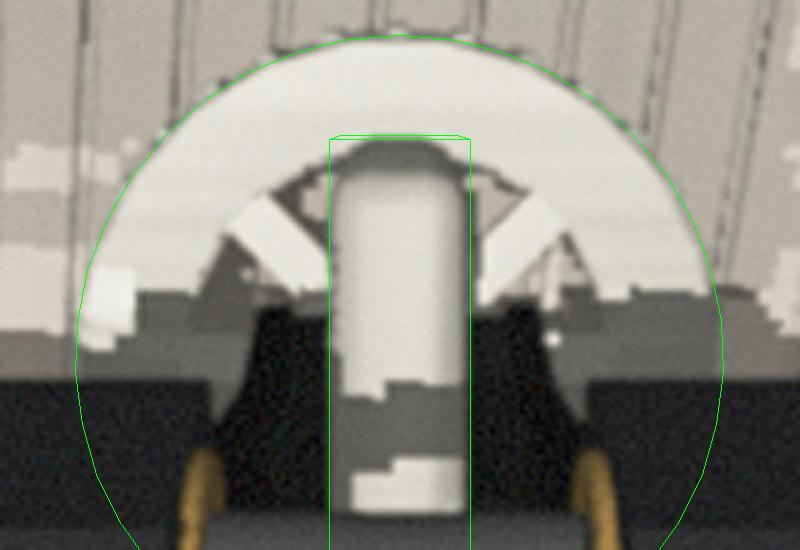

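Run:
```python
from fitg import *
W=cam("wrist");st=ctrl.get_state()
c=lambda x,y:np.array([200+x/5,180+y/5])
best,(R,g)=fitg(W,st,c(331,168),c(469,168),[c(395,38),c(280,55),c(175,118),c(120,200),c(520,60),c(640,140),c(703,250)])
print(best.cost,best.x,best.fun.round(1),np.degrees(best.x[3]))
overlay(W,R,g,(200,180,360,290),"ov14",5)
h=[ (g+R@np.array([.039*np.cos(x),.039*np.sin(x),-.042]))[2] for x in np.linspace(0,6.28,100)]
print("grip",g,"lowest rim",min(h))
```

```text
1.3024924057321385 [0.00289965 0.00115678 0.0095983  0.18719487] [-0.3  0.   0.2  0.   0.8  0.5  1.   0.5  0.5  0.3  0.2] 10.725476061834287
grip [0.46209527 0.46057018 0.04475856] lowest rim -0.0037794295085799845
```

View pics/ov14.png

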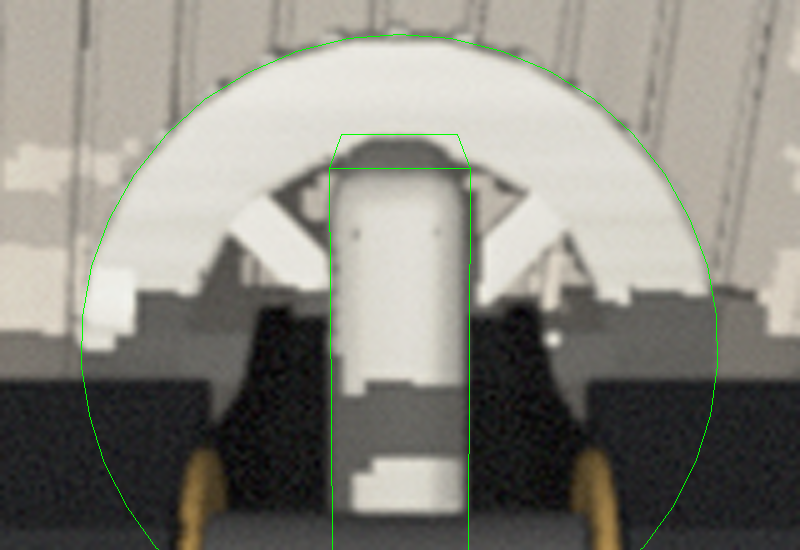

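>>> {"name": "drive_tool", "arguments": {
  "deltas": [
    [0, [-2, 0, 2], 0],
    [0, [-2.5, 0, 2], 0],
    [0, [-2, 0, 1.5], 0],
    [0, [0, 0, 0], 0]
  ],
  "grip_force": 8
}}

```text
clock: 17.38
tcp_pos: [0.462, 0.4511, 0.0297]
tool_rot: [[-0.102, 0.995, -0.0], [0.995, 0.102, -0.0], [-0.0, -0.0, -1.0]]
ft_force: [0.8, 0.7, -0.5]
opening: 0.0135
```

Run:
```python
from ov import *
s=ctrl.get_state(); print(s["ft_force"],s["ft_torque"],s["tcp_pos"])
w=cam("wrist"); crop(w,(200,180,360,290),"w15c",5)
```

```text
[ 0.75240954  0.68804181 -0.52729937] [-0.02927453 -0.03974332 -0.01873494] [0.46196791 0.45105745 0.02967481]
```

View pics/w15c.png

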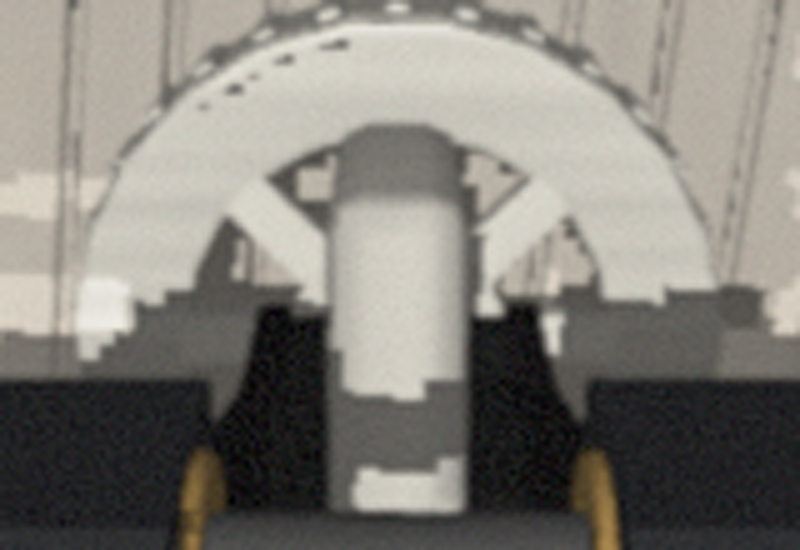

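Run:
```python
from fitg import *
W=cam("wrist");st=ctrl.get_state()
c=lambda x,y:np.array([200+x/5,180+y/5])
best,(R,g)=fitg(W,st,c(331,192),c(469,192),[c(395,22),c(280,42),c(175,108),c(100,215),c(520,45),c(640,130),c(708,250)])
print(best.cost,best.x,best.fun.round(1),np.degrees(best.x[3]))
overlay(W,R,g,(200,180,360,290),"ov15",5)
h=[ (g+R@np.array([.039*np.cos(x),.039*np.sin(x),-.042]))[2] for x in np.linspace(0,6.28,100)]
print("grip",g,"lowest rim",min(h))
```

```text
0.7010149170594591 [0.00199029 0.00112268 0.00827232 0.06800939] [-0.6  0.   0.2 -0.   0.5  0.2  0.1  0.4  0.5  0.5  0.3] 3.896651147423393
grip [0.4628208  0.45316222 0.03791419] lowest rim -0.006653680171010409
```

View pics/ov15.png

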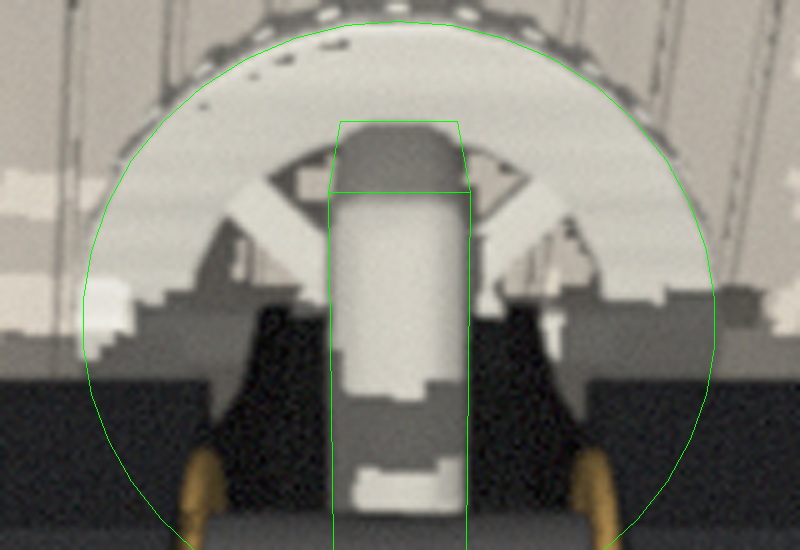

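>>> {"name": "drive_tool", "arguments": {
  "deltas": [
    [0, [-1.5, 0, 1.3], 0],
    [0, [-1, 0, 1.2], 0],
    [0, [0, 0, 1], 0],
    [0, [0, 0, 0], 0]
  ]
}}

```text
clock: 17.98
tcp_pos: [0.4622, 0.4492, 0.0273]
tool_rot: [[-0.102, 0.995, -0.0], [0.995, 0.102, 0.001], [0.001, -0.0, -1.0]]
ft_force: [-2.9, -2.0, 9.3]
opening: 0.0137
```

Run:
```python
from ov import *
s=ctrl.get_state(); print(s["ft_force"],s["ft_torque"],s["tcp_pos"])
w=cam("wrist"); crop(w,(200,180,360,290),"w16c",5)
```

```text
[-2.93980204 -1.96303838  9.32139863] [-0.44742927  0.81640574  0.08785075] [0.46215054 0.44918593 0.02731337]
```

View pics/w16c.png

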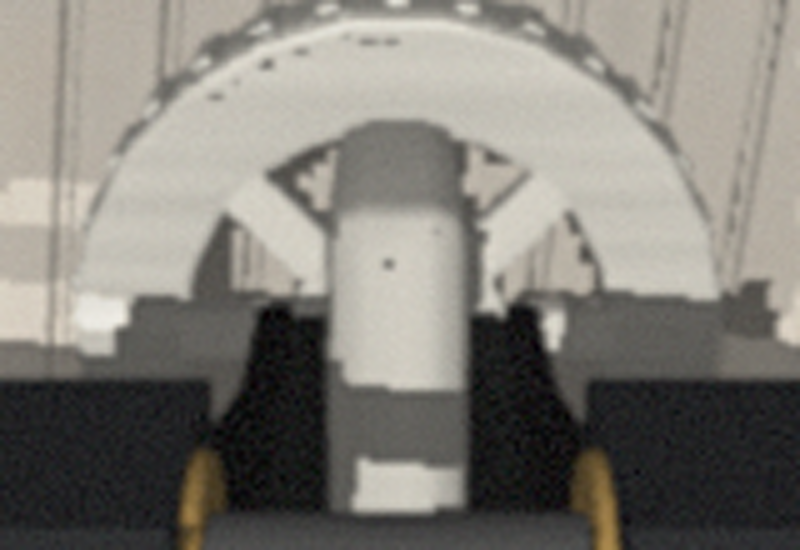

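>>> {"name": "drive_tool", "arguments": {
  "deltas": [
    [18, [0, 0, 0], 0],
    [25, [0, 0, 0], 0],
    [35, [0, 0, 0], 0],
    [40, [0, 0, 0], 0],
    [40, [0, 0, -5], 0],
    [40, [0, 0, -20], 0],
    [40, [0, 0, -30], 0],
    [40, [0, 0, -40], 0]
  ]
}}

```text
clock: 19.02
tcp_pos: [0.4621, 0.4486, 0.1233]
tool_rot: [[-0.102, 0.995, -0.0], [0.995, 0.102, -0.0], [-0.0, -0.0, -1.0]]
ft_force: [0.1, 0.5, -0.1]
opening: 0.0347
```

>>> {"name": "drive_tool", "arguments": {
  "deltas": [
    [40, [0, 0, -50], 0],
    [40, [0, 0, -50], 0],
    [40, [0, 0, -50], 0],
    [40, [-10, 0, -40], 0],
    [0, [-20, 0, -20], 0],
    [0, [-20, 0, 0], 0]
  ]
}}

```text
clock: 19.77
tcp_pos: [0.4681, 0.3975, 0.3326]
tool_rot: [[-0.102, 0.995, 0.002], [0.995, 0.102, 0.002], [0.001, 0.002, -1.0]]
ft_force: [0.7, -0.9, -1.1]
opening: 0.0225
```

Run:
```python
from ov import *
s=ctrl.get_state(); print(s["clock"],s["ft_force"],s["tcp_pos"],s["q"],np.round(s["tool_rot"],3).tolist())
w=cam("wrist","wrist17");S=cam("scene","scene17");D=cam("side","side17")
print(proj(S,[.462,.449,.02]))
crop(S,(150,200,310,320),"s17",5)
```

```text
19.775 [ 0.70487396 -0.90485237 -1.07442859] [0.46805629 0.39747448 0.33261927] [-64.87302355  16.32328713  26.39575221  76.14412931  -7.1854711
  89.03115946 -33.47264913] [[-0.102, 0.995, 0.002], [0.995, 0.102, 0.002], [0.001, 0.002, -1.0]]
[[238.44575554 301.2299941 ]]
```

View pics/s17.png

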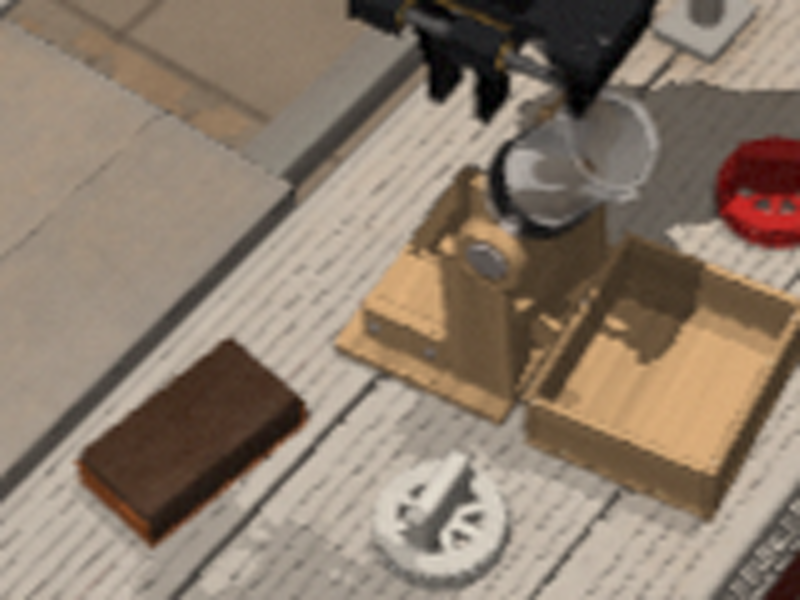

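View pics/side17.png

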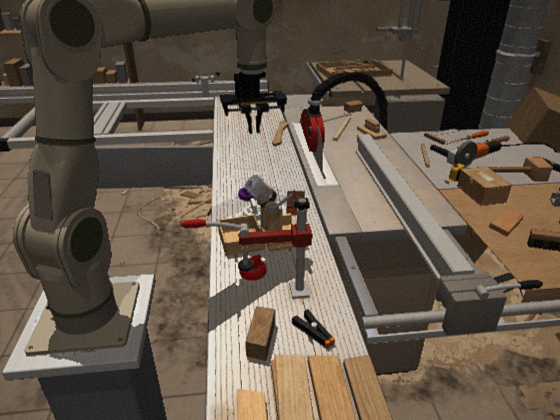

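View pics/wrist17.png

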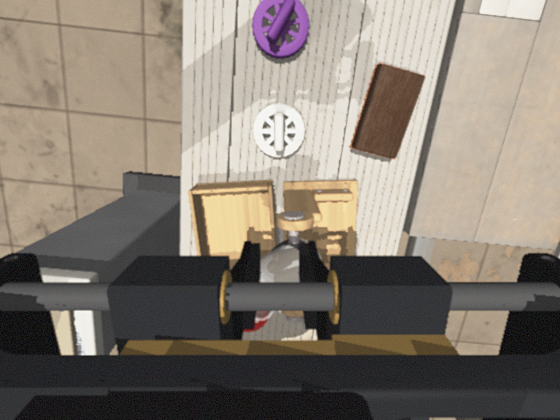

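>>> {"name": "drive_tool", "arguments": {
  "deltas": [
    [35, [-25, 10, 0], -1],
    [35, [-35, 17, 0], 0],
    [35, [-40, 20, 0], 0],
    [35, [-40, 20, 0], 0],
    [35, [-35, 17, 0], 0],
    [35, [-24, 10, 20], 0],
    [35, [0, 0, 20], 0],
    [35, [0, 0, 0], 0]
  ]
}}

```text
clock: 20.92
tcp_pos: [0.5828, 0.2129, 0.2884]
tool_rot: [[-0.12, 0.993, -0.005], [0.993, 0.12, -0.002], [-0.001, -0.005, -1.0]]
ft_force: [-0.2, 1.4, 0.7]
opening: 0.0302
```

Run:
```python
from ov import *
s=ctrl.get_state(); print(s["clock"],s["ft_force"],s["tcp_pos"],np.round(s["q"],1),np.round(s["tool_rot"],3).tolist(),s["opening"])
w=cam("wrist","wrist18");S=cam("scene");D=cam("side")
lg=np.array([.583,.2074,.1925]); R=np.array(s["tool_rot"])
print("delta tool",(lg-s["tcp_pos"])@R)
for r,n,b in((S,"s18",(190,150,330,290)),(D,"d18",(210,100,350,240)),(w,"w18",(200,170,360,290))):
    f=r["frame"]
    u=proj(r,[lg])[0]; print(u); v=np.round(u).astype(int); cv2.circle(f,(v[0],v[1]),1,(0,255,0),-1)
    crop(r,b,n,4)
W=cam("wrist");print()
```

```text
20.925 [-0.22744407  1.3629811   0.69379212] [0.58280521 0.21288571 0.28844869] [-48.7  18.6  32.1  79.7  -9.8  84.8 -10.1] [[-0.12, 0.993, -0.005], [0.993, 0.12, -0.002], [-0.001, -0.005, -1.0]] 0.030157187027420495
delta tool [-5.34473984e-03 -1.32561528e-05  9.59568404e-02]
[253.07964495 194.07390795]
[298.4823902 199.4043717]
[278.34081036 214.48902684]
```

View pics/wrist18.png

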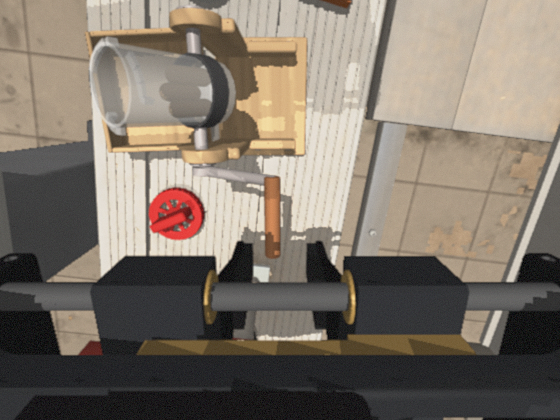

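View pics/s18.png

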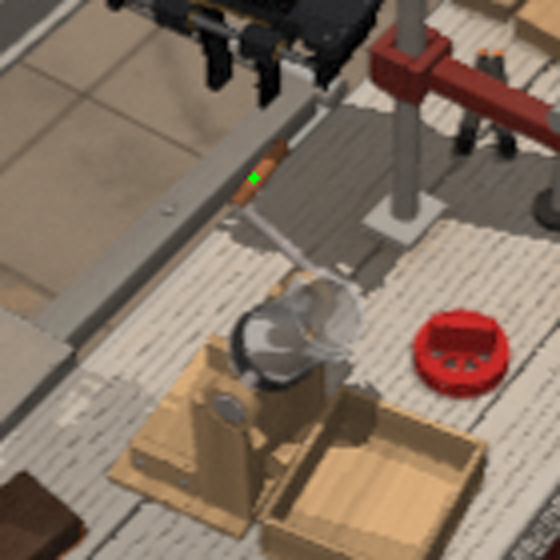

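View pics/d18.png

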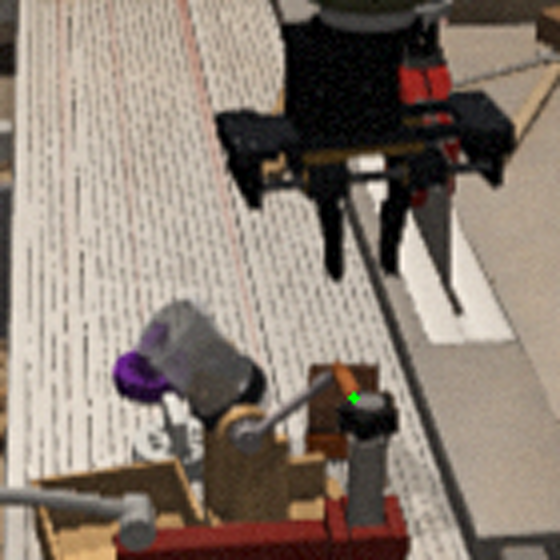

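>>> {"name": "drive_tool", "arguments": {
  "deltas": [
    [35, [-3, -4, 30], 0],
    [35, [-2, 0, 30], 0],
    [35, [0, 0, 25], 0],
    [35, [0, 0, 15], 0],
    [35, [0, 0, 7], 0],
    [35, [0, 0, 0], 0]
  ]
}}

```text
clock: 21.88
tcp_pos: [0.5808, 0.2073, 0.1847]
tool_rot: [[-0.12, 0.993, 0.0], [0.993, 0.12, 0.0], [0.0, 0.0, -1.0]]
ft_force: [0.6, 1.0, 1.3]
opening: 0.0304
```

Run:
```python
from ov import *
s=ctrl.get_state(); print(s["clock"],s["ft_force"],s["tcp_pos"],s["opening"])
w=cam("wrist");S=cam("scene");D=cam("side")
for r,n,b in((S,"s19",(190,150,330,290)),(D,"d19",(230,120,350,240)),(w,"w19",(200,170,360,290))):
    crop(r,b,n,4)
```

```text
21.875 [0.55400364 0.95502347 1.29640887] [0.58083585 0.20731421 0.18470012] 0.03043589931260957
```

View pics/w19.png

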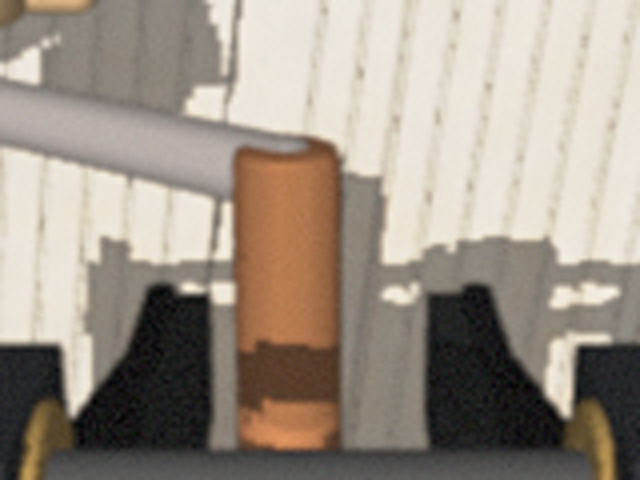

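View pics/s19.png

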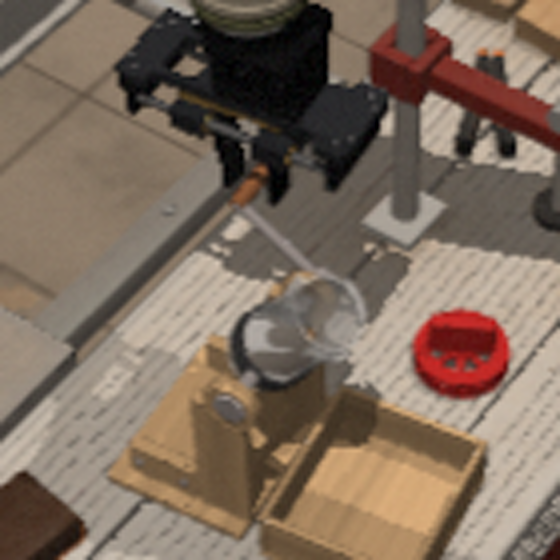

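View pics/d19.png

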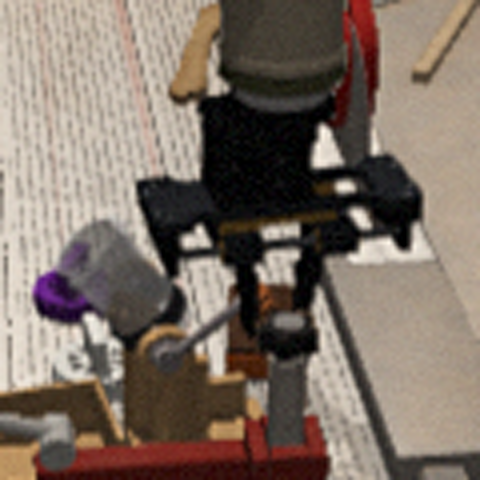

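>>> {"name": "drive_tool", "arguments": {
  "deltas": [
    [35, [0, -4, 3], 0],
    [24, [0, 0, 2], 0],
    [24, [0, 0, 0], 0],
    [24, [0, 0, 0], 0]
  ],
  "grip_force": 25
}}

```text
clock: 22.52
tcp_pos: [0.5767, 0.2067, 0.1794]
tool_rot: [[-0.12, 0.993, 0.0], [0.993, 0.12, 0.0], [0.0, 0.0, -1.0]]
ft_force: [0.1, -0.8, 1.0]
opening: 0.0214
```

>>> {"name": "drive_tool", "arguments": {
  "deltas": [
    [24, [0, -7.1, -7.5], 0],
    [24, [0, -7.1, -7.6], 0],
    [24, [0, -9.3, -6], 0],
    [24, [0, -9.4, -5.9], 0],
    [24, [0, -10.5, -3.4], 0],
    [24, [0, -10.6, -3.3], 0],
    [24, [0, -11, -0.5], 0],
    [24, [0, -11.2, -0.5], 0]
  ]
}}

```text
clock: 23.52
tcp_pos: [0.5014, 0.1976, 0.2157]
tool_rot: [[-0.12, 0.993, 0.003], [0.993, 0.12, 0.002], [0.001, 0.003, -1.0]]
ft_force: [4.3, 0.2, 3.8]
opening: 0.0207
```

Run:
```python
from ov import *
s=ctrl.get_state(); print(s["clock"],s["ft_force"],s["tcp_pos"],s["opening"])
w=cam("wrist","wrist20");S=cam("scene");D=cam("side")
for r,n,b in((S,"s20",(190,150,330,290)),(D,"d20",(210,120,350,240)),(w,"w20",(200,170,360,290))):
    crop(r,b,n,4)
```

```text
23.525 [4.30487606 0.21409477 3.8172497 ] [0.50144497 0.19760391 0.21566088] 0.02070024077699857
```

View pics/wrist20.png

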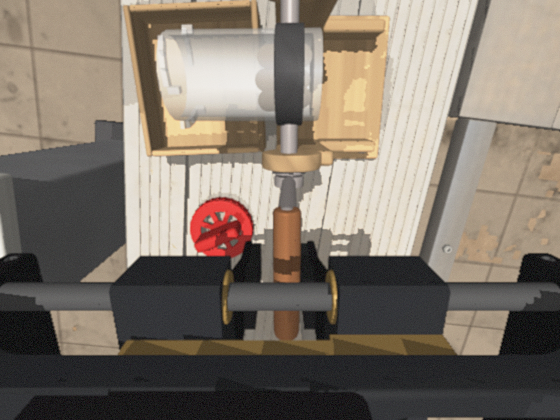

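View pics/d20.png

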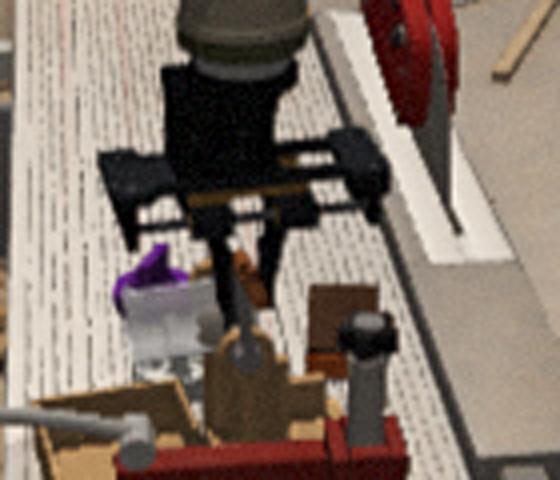

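View pics/s20.png

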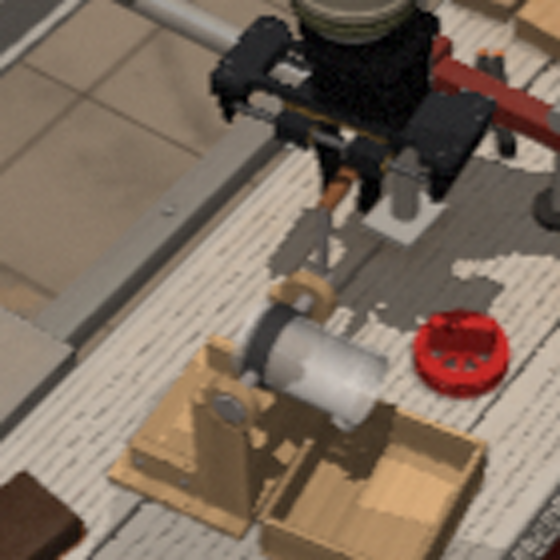

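>>> {"name": "drive_tool", "arguments": {
  "deltas": [
    [24, [0, -7.3, 1.4], 0],
    [24, [0, -7.3, 1.6], 0],
    [24, [0, -7.1, 1.8], 0],
    [24, [0, -6.6, 3], 0],
    [24, [0, -6.6, 3.4], 0],
    [24, [0, -6.5, 3.9], 0],
    [24, [0, -5, 4], 0],
    [24, [0, -5, 4.3], 0]
  ]
}}

```text
clock: 24.68
tcp_pos: [0.4497, 0.1914, 0.1903]
tool_rot: [[-0.12, 0.993, 0.0], [0.993, 0.12, 0.0], [0.0, 0.0, -1.0]]
ft_force: [2.8, 0.5, 0.9]
opening: 0.0209
```

>>> {"name": "drive_tool", "arguments": {
  "deltas": [
    [24, [0, -4.4, 4.4], 0],
    [24, [0, -5.2, 7.2], 0],
    [24, [0, -5.2, 7.2], 0],
    [24, [0, -2, 1], 0],
    [24, [0, 0, 0], 0]
  ]
}}

```text
clock: 25.3
tcp_pos: [0.4339, 0.1894, 0.1702]
tool_rot: [[-0.12, 0.993, 0.002], [0.993, 0.12, 0.0], [-0.0, 0.002, -1.0]]
ft_force: [11.1, 3.7, -7.7]
opening: 0.0209
```

Run:
```python
from ov import *
s=ctrl.get_state(); print(s["clock"],s["ft_force"],s["tcp_pos"],s["opening"])
w=cam("wrist","wrist21");S=cam("scene");D=cam("side")
for r,n,b in((S,"s21",(190,170,330,310)),(D,"d21",(210,120,350,240))):
    crop(r,b,n,4)
```

```text
25.3 [11.11179851  3.66515277 -7.6905287 ] [0.43388696 0.18940781 0.17019115] 0.02086443862344281
```

View pics/wrist21.png

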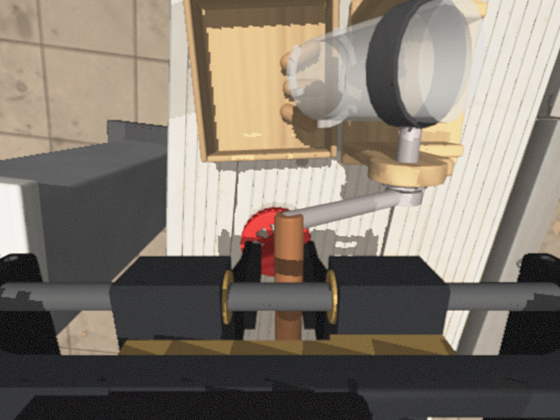

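View pics/s21.png

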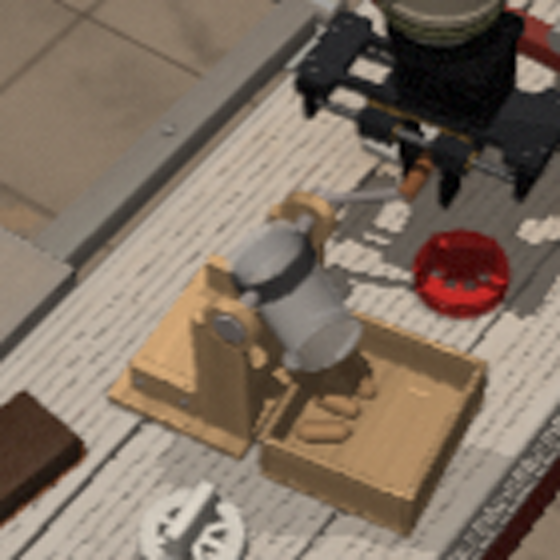

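View pics/d21.png

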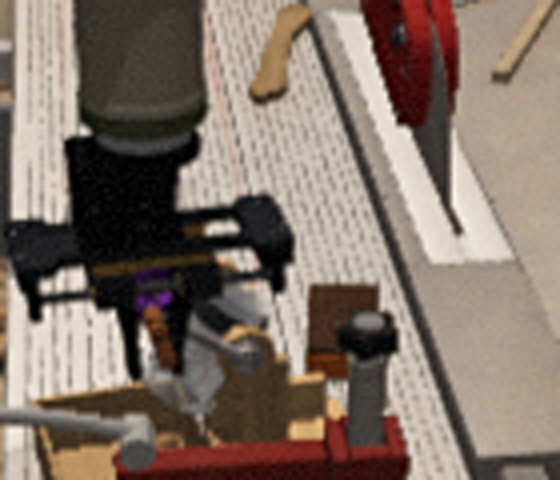

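>>> {"name": "drive_tool", "arguments": {
  "deltas": [
    [24, [0, -3, 3], 0],
    [24, [0, 0, 0], 0]
  ]
}}

```text
clock: 25.7
tcp_pos: [0.4319, 0.1892, 0.1675]
tool_rot: [[-0.119, 0.993, 0.004], [0.993, 0.119, 0.001], [0.0, 0.004, -1.0]]
ft_force: [16.1, 4.9, -9.9]
opening: 0.0208
```

>>> {"name": "drive_tool", "arguments": {
  "deltas": [
    [24, [0, 5, -3], 0],
    [38, [0, 2, 0], 0],
    [42, [0, 0, 0], 0],
    [42, [0, 0, -10], 0],
    [42, [0, 0, -30], 0],
    [42, [0, 0, -40], 0],
    [42, [0, 0, -40], 0],
    [42, [0, 0, -40], 0]
  ]
}}

```text
clock: 26.7
tcp_pos: [0.437, 0.1896, 0.3329]
tool_rot: [[-0.12, 0.993, 0.0], [0.993, 0.12, 0.001], [0.001, 0.0, -1.0]]
ft_force: [1.0, 1.0, 0.0]
opening: 0.0363
```

>>> {"name": "drive_tool", "arguments": {
  "deltas": [
    [42, [-40, 30, 0], 0],
    [42, [-40, 30, 0], 0],
    [42, [0, 30, 0], 0],
    [42, [0, 0, 0], 0]
  ]
}}

```text
clock: 27.2
tcp_pos: [0.537, 0.1209, 0.3307]
tool_rot: [[-0.118, 0.993, -0.0], [0.993, 0.118, -0.001], [-0.001, -0.001, -1.0]]
ft_force: [-1.0, 0.4, 0.1]
opening: 0.0367
```

Run:
```python
from fitg import *
s=ctrl.get_state(); print(s["clock"],s["ft_force"],s["tcp_pos"],s["opening"])
w=cam("wrist","wrist22");S=cam("scene","scene22");D=cam("side","side22")
crop(S,(190,190,330,320),"s22",5)
for n in ["plug1_center","cap","tray"]:
    for c,r in (("scene",S),("wrist",w)):
        for d in ctrl.regions_of(n,c)[:4]: print(c,n,round(d["confidence"],2),d["at"],atz(r,d["at"],.02 if n!="tray" else .006).round(3))
```

```text
27.2 [-0.97178519  0.41777004  0.14949793] [0.5370297  0.12093165 0.33068095] 0.03671311458105458
scene cap 0.75 [238.6, 304.3] [0.455 0.457 0.02 ]
scene cap 0.71 [211.8, 340.2] [0.445 0.59  0.02 ]
scene cap 0.68 [301.6, 238.0] [0.441 0.145 0.02 ]
wrist cap 0.81 [219.0, 154.0] [0.445 0.131 0.02 ]
scene tray 0.91 [286.0, 277.5] [0.401 0.292 0.006]
wrist tray 0.9 [179.0, 40.0] [0.376 0.282 0.006]
```

View pics/s22.png

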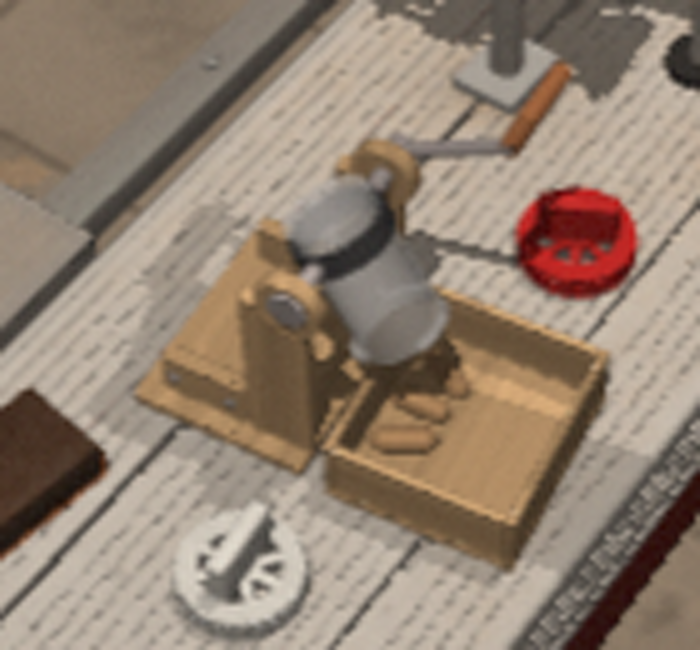

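View pics/wrist22.png

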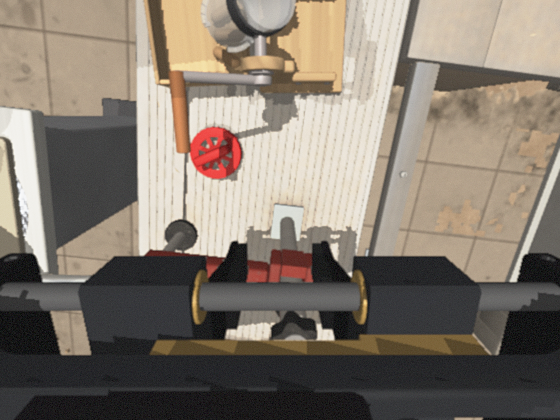

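Run:
```python
from h import *
S=cam("scene")
c=lambda x,y:(190+x/5,190+y/5)
# tray rim corners: left(330,448) bottom(515,525) right(605,352)
K=[atz(S,c(*p),.05)[:2] for p in [(330,450),(513,525),(606,352)]]
print(np.round(K,3)); ctr=(K[0]+K[2])/2; ex=(K[0]-K[1]);L=np.linalg.norm(ex);ex/=L; print("ctr",ctr.round(3),L,np.linalg.norm(K[1]-K[2]),np.degrees(np.arctan2(ex[1],ex[0])))
ey=np.array([-ex[1],ex[0]])
for p in [(405,440),(423,405),(455,382)]:
    q=atz(S,c(*p),.014)[:2]-ctr; print("plug tray frame",(q@ex).round(3),(q@ey).round(3))
cap=atz(S,c(240,575),.02)[:2]; print("cap",cap,np.linalg.norm(cap-ctr),np.linalg.norm(cap-[.4971,.3016]))
```

```text
[[0.452 0.376]
 [0.335 0.356]
 [0.357 0.222]]
ctr [0.405 0.299] 0.11842945098066862 0.13651909469547302 9.377401434307433
plug tray frame 0.033 0.02
plug tray frame 0.035 -0.007
plug tray frame 0.025 -0.032
cap [0.45526084 0.4597988 ] 0.16883176950134834 0.1636379447519367
```

Run:
```python
from rig import ctrl
print(ctrl.sign_off())
```

```text
the job is handed in; nothing more can be done
None
```

The job is handed in. By my last pictures the cap stands on the table, the jar is tipped to its stop, and all three plugs lie in the tray. The hand-in itself gave no verdict.

- **Cap off:** I gripped the aluminium cap's wing, turned it about 65° anticlockwise and drew it off along its axis. The jar stayed near its rest, with the tip about 0.1 rad by the lever's position.
- **Cap placed:** It hung tilted about 23° in the grip, so I rolled it upright against the table before letting go. It stands at about (0.46, 0.46), roughly 0.16 m from the stand's pivot and 0.17 m from the tray's centre.
- **Tipping:** I swung the lever over until the force rose to about 16 N at the end stop, then let go and lifted clear. The job took about 27 s in all.
- **Last checks:** In the tray's frame the plug centres lie within about 35 mm of its centre, and the force on the arm was near zero. The tray and the dark sanding block look unmoved. I did not look again at the wood block or the spring clamp, but the arm never went near them.
- **Checks that were off:**
  - The detector found no plugs in the final pictures, so I located them by eye in the scene picture.
  - The cap's height from the wrist camera read 4 to 7 mm low, so I set it down by contact force instead.
  - The tray's measured outline came out a few millimetres short of its given size.
  - I judged the cap's final uprightness only by eye and by its flat contact with the table.

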